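Unstack the gem boxes for the batch photograph

TASK

Unload the two stacks: set every gem box flat and centred on a lit window of the light panel, one box to a window (any window), so that it covers the window, and lay all the glass spacer plates flat in one neat pile on the orange rest. When everything is in place, press the yellow pedal right down to its stop for a moment to take the photograph, and let it come back up. Leave the jar, brush and loupe where they are.

Things in the scene. Friction and masses are not known exactly. Their poses are not given: they have to be found in the camera images.
- box1: Gem display box, square, 44 x 44 mm and 24 mm high: white foot, clear lid, red stone on a black insert. About 45 g. Origin at its centre, z up, x and y along its sides. Always present, at the bottom of one stack, on the bench.
- box2: Gem display box, square, 44 x 44 mm and 24 mm high: white foot, clear lid, blue stone on a black insert. About 45 g. Origin at its centre, z up, x and y along its sides. Always present, on plate1.
- box3: Gem display box, square, 44 x 44 mm and 24 mm high: white foot, clear lid, green stone on a black insert. About 45 g. Origin at its centre, z up, x and y along its sides. May be absent. On plate2, or straight on box2 where plate2 is absent.
- box4: Gem display box, square, 44 x 44 mm and 24 mm high: white foot, clear lid, yellow stone on a black insert. About 45 g. Origin at its centre, z up, x and y along its sides. Always present, at the bottom of the other stack, on the bench.
- box5: Gem display box, square, 44 x 44 mm and 24 mm high: white foot, clear lid, purple stone on a black insert. About 45 g. Origin at its centre, z up, x and y along its sides. Always present, on plate3.
- box6: Gem display box, square, 44 x 44 mm and 24 mm high: white foot, clear lid, turquoise stone on a black insert. About 45 g. Origin at its centre, z up, x and y along its sides. May be absent. On plate4, or straight on box5 where plate4 is absent.
- plate1: Rigid green-tinted glass spacer plate, 62 x 62 x 8 mm, about 75 g. Origin at its centre, z up, x and y along its sides. In the stack it overhangs the boxes by 9 mm all round. Always present, on box1.
- plate2: Rigid green-tinted glass spacer plate, 62 x 62 x 8 mm, about 75 g. Origin at its centre, z up, x and y along its sides. In the stack it overhangs the boxes by 9 mm all round. May be absent. On box2.
- plate3: Rigid green-tinted glass spacer plate, 62 x 62 x 8 mm, about 75 g. Origin at its centre, z up, x and y along its sides. In the stack it overhangs the boxes by 9 mm all round. Always present, on box4.
- plate4: Rigid green-tinted glass spacer plate, 62 x 62 x 8 mm, about 75 g. Origin at its centre, z up, x and y along its sides. In the stack it overhangs the boxes by 9 mm all round. May be absent. On box5.
- rest: The rest for the spacer plates: a fixed orange block with a black dot (30 mm across) in the middle of its flat top, 50 x 50 mm and 15 mm high. Origin at the centre of its underside; x and y along its sides. The plates overhang it by 6 mm all round. It stands left or right of the panel; it and the two stacks change places from start to start.
- panel: Black battery light panel, loose on the bench, 200 mm (x) x 190 mm (y) x 12 mm, about 0.9 kg, with a flat top and six small lit round windows. Origin at the centre of its underside.
- win0 (a point): Centre of a lit window (22 mm across, in a 30 mm metal ring) flush with the panel's top, at panel x = -66 mm, y = -45 mm; axes as the panel's.
- win1 (a point): Centre of a lit window (22 mm across, in a 30 mm metal ring) flush with the panel's top, at panel x = -66 mm, y = 45 mm; axes as the panel's.
- win2 (a point): Centre of a lit window (22 mm across, in a 30 mm metal ring) flush with the panel's top, at panel x = 0 mm, y = -45 mm; axes as the panel's.
- win3 (a point): Centre of a lit window (22 mm across, in a 30 mm metal ring) flush with the panel's top, at panel x = 0 mm, y = 45 mm; axes as the panel's.
- win4 (a point): Centre of a lit window (22 mm across, in a 30 mm metal ring) flush with the panel's top, at panel x = 66 mm, y = -45 mm; axes as the panel's.
- win5 (a point): Centre of a lit window (22 mm across, in a 30 mm metal ring) flush with the panel's top, at panel x = 66 mm, y = 45 mm; axes as the panel's.
- pedal_base: Fixed grey base of the yellow camera pedal, 140 mm (x) x 70 mm (y). Origin at the centre of its underside. The pedal is hinged at its +x end (58 mm from the origin, 30 mm up) and its free end, with the rubber tread, slopes up towards -x.
- pedal_pad (a point): Centre of the top of the black rubber tread (50 mm along x, 46 mm across) on the pedal, 90 mm from the hinge; it moves with the pedal. About 56 mm above the bench at rest, 37 mm at the stop.
- pedal (a joint): Angle of the pedal: 0 released (sprung up), 0.22 rad pressed down to its stop. The spring needs about 5 N at the tread to start and 10 N at the stop; it springs back when let go.
- jar: Bystander: a small lidded jar, 54 mm across, 75 mm high. Origin at the centre of its underside.
- brush: Bystander: a brush, 160 mm long, lying on the bench. Origin under its middle.
- loupe: Bystander: a folding loupe, about 70 x 34 x 22 mm, black and steel. Origin under its lens.
Mind the look-alikes: they are no part of the job. Leave any blue or red look-alike of the plate3 alone. Leave any red look-alike of the plate4 alone.

How it is judged:
By the outcome, as a careful person would: the job done as asked, in the order asked, and still so for the second after the job is handed in, with the robot touching nothing.
Of plate2, box3, plate4, box6 only 1 to 3 are there at a start; the rules pass over those that are not, and their reading is None.
At some moment in a run one of panel may be knocked a few centimetres aside while the robot is not near it.
Once in a run the grip may slacken for a moment while it holds something.
It also fails if it takes over 210 s, if anything falls off the work surface, if the arm or the gripper's body presses on something with over 40 N, if the wrist force passes 120 N, or if a joint passes its speed limit or range.

ROBOT

A 6-joint arm with a two-finger parallel gripper is mounted at the origin on the work surface. World frame = base frame: x ahead of the robot, y to its left, z up, the work surface at z = 0. Lengths are in mm, angles in rad, forces in N, time in s.
With the tool pointing down it reaches from about 350 to 775 mm from the base axis. Payload 7.3 kg.
Tool frame: the origin (TCP) lies on the front face of the gripper's body, between the roots of the fingers; the fingertips stand 66 mm ahead of it and the grasp point (between the pads) lies 47 mm ahead of it (bot.tcp_to_grasp is the z of the grasp point in the tool frame, in mm); z points along the fingers, y is the direction in which the jaws open and shut (so a half turn about z gives the same grasp; the last joint's range is limited). The gripper opens to 92 mm and grips with 3 to 60 N. Pads are 19 mm wide; open, the fingers measure 130 mm over their backs; the gripper's body (75 mm by 190 mm) begins 47 mm behind the grasp point.
Start: joints at [-1.249, 0.342, 1.524, -0, 1.275, -0.146], TCP at [236.757, -468.599, 292.241] pointing down, gripper open.
Joint ranges: [-2.53, 2.53], [-0.77, 2.02], [0.04, 2.7], [-1, 4.14], [0.28, 2.66], [-3.11, 3.11]. Speed limits (rad/s): [2.57, 2.57, 3.14, 3.14, 3.14, 3.14].

INTERFACE

Orientations are given as [roll, pitch, yaw] about the fixed x, y, z axes, in that order (R = Rz(yaw) Ry(pitch) Rx(roll)).
In Python, from plant import bot gives the robot as it stands.
- The arm moves only by the tool carry_out, never from a script. Its argument "deltas" is a list that holds one entry, the list of rows, each a list of 4 numbers: the shift along the tool's x, y, z in mm, then the turn about the tool's z in units of 5 degrees (1.0 is 5 degrees). A call has 1 to 20 rows; each row is the pose to reach, as a shift and turn from the pose commanded when the call began, along the tool's axes at that moment; what a row does not reach only later rows make up. A row lasts 1/10 s, in which the tool goes at most 50 mm and 8.59 degrees, less where a joint would pass 70% of its speed; a pose out of reach is approached as far as the arm can. A call with a gripper value outside its range is refused whole. "fingers" is the finger opening in mm, from 0 to 91.8, set as the call begins (left out, the last holds). The fingers move at their own pace and stop on an object; the grip force is fixed at half the most. Time passes only in rows, so rows that repeat a pose let the fingers close. It gives the time, the measured TCP pose, the force and the opening at its end, in the units of the state.
- bot.get_obs(): the state, without advancing time (a new reading comes with each control period).
- bot.capture(name): name is "scene" or "top"; returns (picture, depth): 420x560x3 uint8, blue, green, red; 420x560 float32, mm along the optical axis (not along the pixel's ray), 0 where there is no reading.
- bot.camera_model(name): a dict with "K" (3x3 intrinsics, pixels), "distortion" ([k1, k2, p1, p2, k3] as OpenCV has them; the pictures are not rectified), "camera_from_world" (4x4, takes a point from world to camera coordinates). Camera axes: x right, y down, z forward; pixel columns grow to the right and rows downward; lengths in mm; the calibration is good to about 2 mm. A picture is of the moment at which its call begins. camera_model takes no time and is no camera call.
- bot.close_job(): hands the job in, once; it reports no verdict.
The state is a dict: "time": time; "joint_positions": joint angles; "dq": joint speeds; "tau": joint torques, N m; "tool_pos": TCP position; "tcp_rot": TCP orientation; "contact_force": force on the tool from outside, world axes, zero at the start; "moment": the same for the moment, N m; "grip_width": finger opening in mm.
Only numpy, scipy, OpenCV 4.12 (cv2) and the standard library are available. Lean on these libraries where they do the work, as an engineer would, in place of code of your own. Each camera call takes 0.05 s, during which the arm holds its last target. There are 200 camera calls.

## Working session

There is one attempt and no reset: what is moved stays moved. The work goes in short steps, Python scripts to look and compute and a tool call to move; the robot and the scene stay as the last step left them, time stands still between calls to the robot, and variables do not carry over. Pictures are saved under pics/ and viewed, about 12 in all and at most 16, crops included, and the job is handed in when it is done.

Besides the shell and the picture viewer there is one more tool, called after ">>>" by a JSON object that holds its "method" and its "body". carry_out: Moves the arm, as the interface text tells. Its arguments: {"type":"object","properties":{"deltas":{"type":"array","items":{"type":"array","items":{"type":"array","items":{"type":"number"}}}},"fingers":{"type":"number"}},"required":["deltas"]}

```bash
ls; mkdir -p pics; python3 - <<'E'
from plant import bot
import cv2, numpy as np
for n in("scene","top"):
    p,d=bot.capture(n); cv2.imwrite(f"pics/{n}0.png",p); np.save(f"{n}0.npy",d)
    m=bot.camera_model(n); print(n,np.round(m["K"],1).tolist(),m["distortion"],np.round(m["camera_from_world"],3).tolist())
print(bot.get_obs())
E
```

```text
pics
scene [[491.1, 0.0, 281.5], [0.0, 491.1, 210.4], [0.0, 0.0, 1.0]] [-0.11348072  0.          0.          0.          0.        ] [[-0.706, 0.708, -0.014, 461.365], [0.488, 0.472, -0.734, -197.535], [-0.513, -0.525, -0.679, 1530.456], [0.0, 0.0, 0.0, 1.0]]
top [[513.2, 0.0, 277.6], [0.0, 513.2, 206.0], [0.0, 0.0, 1.0]] [-0.1752542  0.         0.         0.         0.       ] [[-0.002, -1.0, -0.012, -44.837], [-0.988, 0.004, -0.153, 600.799], [0.153, 0.012, -0.988, 1344.432], [0.0, 0.0, 0.0, 1.0]]
{'time': 0.1, 'joint_positions': array([-1.24901273e+00,  3.42672229e-01,  1.52489877e+00, -4.36579728e-05,
        1.27537415e+00, -1.45988505e-01]), 'dq': array([-3.29416885e-04, -2.60276541e-03, -2.47102931e-03,  8.92610464e-04,
        1.23717527e-05, -7.94412922e-04]), 'tau': array([ 1.84245015e-03, -4.32004380e+01, -2.44693619e+01,  7.19704432e-02,
        5.25564118e-02, -4.80679773e-05]), 'tool_pos': array([ 236.65499432, -468.3460863 ,  291.61236239]), 'tcp_rot': array([-3.14024847e+00, -1.55443593e-04,  4.67784735e-01]), 'contact_force': array([-0.54653821,  0.68721551,  0.49242966]), 'moment': array([-0.02435389, -0.01726946, -0.037196  ]), 'grip_width': 91.32416881614522}
```

View pics/scene0.png

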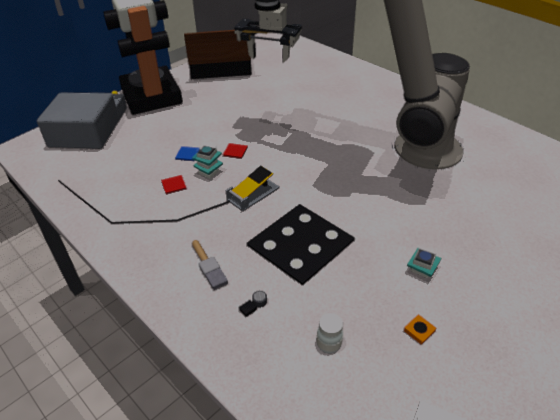

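View pics/top0.png

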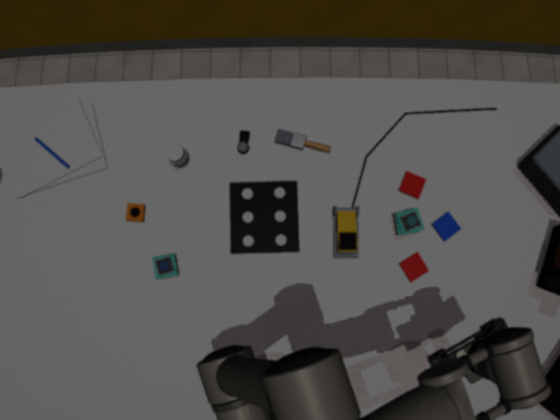

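Scene view: a stack with a turquoise or green top box at (208,158), ringed by red and blue look-alike plates at (235,150), (174,184) and (188,153). The second stack is at (424,262), the rest at (420,328), the panel at (300,242) and the pedal at (252,186). The top view agrees: stacks at (408,221) and (165,266), rest at (135,212).

```bash
cat > h.py <<'E'
from plant import bot
import cv2, numpy as np
np.set_printoptions(suppress=True,precision=1)
def norm(n,uv):
    m=bot.camera_model(n)
    return cv2.undistortPoints(np.float64(uv).reshape(-1,1,2),np.array(m["K"]),np.array(m["distortion"])).reshape(-1,2)
def ray(n,uv,z):
    """pixels -> world points on plane z"""
    T=np.array(bot.camera_model(n)["camera_from_world"]);R,t=T[:3,:3],T[:3,3]
    d=np.c_[norm(n,uv),np.ones(len(np.reshape(uv,(-1,2))))]@R
    o=-R.T@t
    return o+d*((z-o[2])/d[:,2])[:,None]
def cloud(n,d):
    T=np.array(bot.camera_model(n)["camera_from_world"]);R,t=T[:3,:3],T[:3,3]
    h,w=d.shape; u,v=np.meshgrid(np.arange(w),np.arange(h))
    q=np.c_[norm(n,np.stack([u,v],-1).reshape(-1,2)),np.ones(h*w)]*d.reshape(-1,1)
    return ((q-t)@R).reshape(h,w,3)
def proj(n,P):
    m=bot.camera_model(n);T=np.array(m["camera_from_world"])
    return cv2.projectPoints(np.float64(P).reshape(-1,1,3),cv2.Rodrigues(T[:3,:3])[0],T[:3,3],np.array(m["K"]),np.array(m["distortion"]))[0].reshape(-1,2)
def blobs(n,p,lo,hi,z,amin=30,roi=None):
    """hsv mask -> list of (area, pixel centroid, minAreaRect world centre,size,angle deg) on plane z"""
    m=cv2.inRange(cv2.cvtColor(p,cv2.COLOR_BGR2HSV),lo,hi)
    if roi: k=np.zeros_like(m);k[roi[1]:roi[3],roi[0]:roi[2]]=1;m=m*k
    out=[]
    for c in cv2.findContours(m,cv2.RETR_EXTERNAL,cv2.CHAIN_APPROX_NONE)[0]:
        if cv2.contourArea(c)<amin: continue
        w=ray(n,c.reshape(-1,2),z)[:,:2].astype(np.float32)
        r=cv2.minAreaRect(w)
        out.append((cv2.contourArea(c),c.reshape(-1,2).mean(0),np.array(r[0]),np.array(r[1]),r[2]))
    return out
E
python3 - <<'E'
from h import *
S=cv2.imread("pics/scene0.png");T=cv2.imread("pics/top0.png")
def crop(I,u,v,r=30): return cv2.resize(np.clip(I[v-r:v+r,u-r:u+r].astype(int)*1.6,0,255).astype(np.uint8),(300,300),interpolation=cv2.INTER_CUBIC)
im=np.vstack([np.hstack([crop(S,208,160),crop(S,424,262)]),np.hstack([crop(T,408,221),crop(T,165,266)])])
cv2.imwrite("pics/c1.png",im)
for n in("scene","top"):
    d=np.load(n+"0.npy");c=cloud(n,d)
    for nm,(u,v) in {"scene":{"A":(208,152),"B":(425,257),"rest":(420,328),"jar":(330,322)},"top":{"A":(410,221),"B":(165,266),"rest":(135,212),"ped":(347,241),"red":(412,185)}}[n].items():
        print(n,nm,np.nanmedian(c[v-2:v+3,u-2:u+3].reshape(-1,3),0), c[v-20:v+20,u-20:u+20,2].max())
p=T
print("orange");[print(*b) for b in blobs("top",p,(8,150,60),(20,255,255),15)]
print("green");[print(*b) for b in blobs("top",p,(70,60,30),(95,255,255),60)]
print("panel");[print(*b) for b in blobs("top",p,(0,0,0),(180,255,40),12,2000)]
print("yellow");[print(*b) for b in blobs("top",p,(21,150,60),(35,255,255),50)]
E
```

```text
scene A [ 562.6 -381.    85.7] 901.0679525579578
scene B [451.3 267.   55.7] 901.0679525579578
scene rest [593.6 356.7  13.6] 901.0679525579578
scene jar [747.8 232.5  74. ] 901.0679525579578
top A [ 552.4 -396.7   87.8] 1419.9801664967895
top B [437.8 254.8  54.6] 1419.9801664967895
top rest [590.  355.2  15.1] 1419.9801664967895
top ped [ 504.1 -231.8   56.1] 1419.9801664967895
top red [ 665.  -427.3    7.7] 1419.9801664967895
orange
243.0 [135.1 212.1] [590.1 354.1] [49.1 45.6] 89.748291015625
green
469.5 [164.7 265.8] [438.2 254.9] [60.1 62. ] 10.422039031982422
560.5 [408.2 221.5] [ 555.4 -398.4] [65.7 74.6] 10.8683500289917
panel
10183.0 [392.2 380.1] [ 156.3 -344.6] [1030.8  292.8] 87.18045043945312
4553.5 [263.7 217. ] [576.8  -7.6] [196.2 185.6] 1.4686946868896484
4642.5 [279.7  44.4] [1104.8  -49.3] [  35.7 1782.7] 0.08604225516319275
yellow
332.5 [346.1 222.2] [ 554.6 -231.2] [49.2 62.4] 89.75464630126953
```

View pics/c1.png

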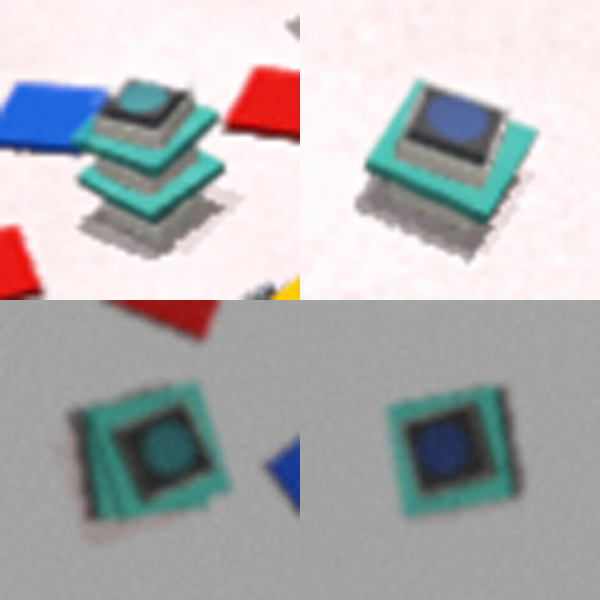

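Stack A, at about (555,-398), is 88 mm high: box4, plate3, box5, plate4, box6 with the turquoise stone on top. Stack B, at about (438,255), is 56 mm high: box1, plate1, box2 with the blue stone. So there are 5 boxes and 3 plates. The red and blue plates lying flat are look-alikes and stay where they are.

```bash
cat >> h.py <<'E'
F=4
WP=np.array([[-66,-45],[-66,45],[0,-45],[0,45],[66,-45],[66,45]])
def rect(n,p,roi,lo,hi,z,mode="max"):
    """largest hsv blob in upscaled roi -> world centre,size,yaw(deg,-45..45), pixel"""
    u0,v0,u1,v1=roi
    c=cv2.resize(p[v0:v1,u0:u1],None,fx=F,fy=F,interpolation=cv2.INTER_CUBIC)
    m=cv2.inRange(cv2.cvtColor(c,cv2.COLOR_BGR2HSV),lo,hi)
    cs=cv2.findContours(m,cv2.RETR_EXTERNAL,cv2.CHAIN_APPROX_NONE)[0]
    if not cs: return None
    k=max(cs,key=cv2.contourArea).reshape(-1,2)
    px=(k+.5)/F-.5+[u0,v0]
    r=cv2.minAreaRect(ray(n,px,z)[:,:2].astype(np.float32))
    return np.array(r[0]),np.array(r[1]),(r[2]+45)%90-45,px.mean(0)
def around(n,P,r=24):
    u,v=proj(n,P)[0].astype(int); return max(u-r,0),max(v-r,0),u+r,v+r
def windows(n,p,guess=(577,-8),z=12):
    """bright round blobs within the panel; rigid fit with the nominal layout"""
    g=cv2.cvtColor(p,cv2.COLOR_BGR2GRAY)
    roi=around(n,[*guess,z],75)
    u0,v0,u1,v1=roi
    c=cv2.resize(g[v0:v1,u0:u1],None,fx=F,fy=F,interpolation=cv2.INTER_CUBIC)
    out=[]
    cs=cv2.findContours((c>110).astype(np.uint8),cv2.RETR_LIST,cv2.CHAIN_APPROX_NONE)[0]
    for k in cs:
        a=cv2.contourArea(k)/F/F
        if not 30<a<220: continue
        (ex,ey),(ea,eb),_=cv2.minAreaRect(k)
        if max(ea,eb)>2*min(ea,eb): continue
        M=cv2.moments(k)
        px=(np.array([M["m10"],M["m01"]])/M["m00"]+.5)/F-.5+[u0,v0]
        out.append((ray(n,px,z)[0,:2],a))
    return out
def pose():
    o=bot.get_obs(); return np.r_[o["tool_pos"],o["tcp_rot"][2]],o
def go(x,y,z,yaw_deg,n=None):
    """delta in tool axes and turn units to a target TCP pose, tool down"""
    q,o=pose(); d=np.array([x,y,z])-q[:3]; c,s=np.cos(q[3]),np.sin(q[3])
    dy=(np.degrees(q[3])-yaw_deg+90)%180-90
    print("delta x%.1f y%.1f z%.1f turn%.2f"%(c*d[0]+s*d[1],s*d[0]-c*d[1],-d[2],dy/5),"| now",q[:3],np.degrees(q[3]).round(1),"g%.1f"%o["grip_width"],"t%.1f"%o["time"],"q6 %.2f"%o["joint_positions"][5])
E
python3 - <<'E'
from h import *
P={n:cv2.imread(f"pics/{n}0.png") for n in("scene","top")}
D=(0,0,0),(180,255,70)
for n,p in P.items():
    g=cv2.cvtColor(p,cv2.COLOR_BGR2GRAY)
    print(n); 
    for w,a in windows(n,p): print("  win",w,round(a))
    r=rect(n,p,around(n,[590,355,15]),(5,120,50),(22,255,255),15); print(" rest",*r)
    r=rect(n,p,around(n,[590,355,15],10),(0,0,0),(180,255,45 if n=="top" else 70),15); print(" restdot",*r)
    for nm,c in {"A":(555,-398,88),"B":(438,255,56)}.items():
        u,v=proj(n,c)[0].astype(int)
        print(nm,"grey row",g[v,u-16:u+17:2])
        for th in(50,60,70,85): 
            r=rect(n,p,around(n,c,14),(0,0,0),(180,255,th),c[2]); print("  ",th,*(r or ()))
        r=rect(n,p,around(n,c,22),(70,90,30),(95,255,255),c[2]-24); print("  plate",*r)
E
```

```text
scene
  win [771.8  46.3] 51
  win [643.2  39.2] 89
  win [577.5  37.6] 80
  win [645.4 -50.7] 79
  win [511.4  36.2] 75
  win [579.5 -52.3] 73
  win [513.6 -53.9] 67
  win [233.9 -56.3] 135
 rest [596.4 357.2] [52.1 57.7] -3.2538604736328125 [419.5 328.9]
 restdot [592.1 355.6] [26.8 26.6] 33.369056701660156 [420. 327.]
A grey row [ 98 104 108 116 126 149 113  79  87  89 100 129 143 141 157 156 157]
   50 [ 569.3 -379.5] [26.3 45.7] -30.011821746826172 [206.5 152.2]
   60 [ 565.  -387.4] [35.2 38. ] 22.61617088317871 [206.4 152.1]
   70 [ 564.9 -387.5] [37.  40.4] 22.728776931762695 [206.6 151.9]
   85 [ 568.2 -382.1] [48.7 50.1] 23.390811920166016 [207.3 152.5]
  plate [ 560.  -395.9] [66.8 64.5] 14.360037803649902 [206.6 158.1]
B grey row [155 156 154 156 126 104  58  58  64  85 120 143 157 157 155 155 155]
   50 [464.5 269.8] [ 9.4 35.2] 17.168622970581055 [423.1 260.9]
   60 [453.1 265.6] [35.5 36.5] 19.730531692504883 [424.9 259.1]
   70 [451.6 266.2] [36.9 37.6] 15.246423721313477 [424.1 257.8]
   85 [452.1 265.8] [38.6 39.6] 17.219955444335938 [424.2 257.4]
  plate [445.1 264
[... 310 characters left out ...]
416381836 [410.  220.9]
   60 [ 553.4 -396.5] [40.9 44.8] 24.153902053833008 [409.9 220.9]
   70 [ 553.2 -396.7] [44.  47.5] 23.023033142089844 [409.9 220.8]
   85 [ 553.9 -385.6] [62.4 75.3] 17.866769790649414 [405.6 219.9]
  plate [ 555.4 -397.3] [63.7 73.3] 10.184992790222168 [407.9 221.4]
B grey row [102 100  91  69  38  29  33  33  31  31  27  39  60  63  60  97 102]
   50 [439.4 256.8] [39.3 41. ] 17.569534301757812 [164.4 265.3]
   60 [439.2 256.9] [41.9 43.8] 17.518964767456055 [164.4 265.3]
   70 [439.2 256.8] [45.1 46.4] 17.972124099731445 [164.5 265.4]
   85 [438.3 251. ] [62.4 64.7] 11.16034984588623 [167.7 265.1]
  plate [439.6 261.2] [60.2 61.4] 10.165666580200195 [164.6 265.7]
```

The two-view fit puts the black insert about 9–12 mm above each box's underside, since the lid is clear. That gives box6 at about (555,-400.5) with yaw 23.5°, and box2 at about (439,260.5) with yaw 17.6°. The panel centre is about (577.6,-7.5) with yaw 1.4°, and the rest is at about (591,355.5) with yaw -3°. The sizes match the ones given.

```bash
python3 -c "
from h import *
go(555,-400.5,180,23.5); go(555,-400.5,133,23.5)"
```

```text
delta x314.7 y83.0 z111.6 turn0.66 | now [ 236.7 -468.3  291.6] 26.8 g91.3 t0.1 q6 -0.15
delta x314.7 y83.0 z158.6 turn0.66 | now [ 236.7 -468.3  291.6] 26.8 g91.3 t0.1 q6 -0.15
```

>>> {"method": "carry_out", "body": {"deltas": [[[40, 10, 15, 0.1], [80, 21, 30, 0.2], [120, 32, 45, 0.3], [160, 42, 57, 0.4], [200, 53, 71, 0.5], [240, 63, 85, 0.6], [275, 73, 97, 0.66], [300, 79, 106, 0.66], [315, 83, 112, 0.66], [315, 83, 112, 0.66], [315, 83, 112, 0.66]]], "fingers": 66}}

```text
time: 1.2
tool_pos: [554.9, -400.5, 179.7]
tcp_rot: [-3.141, 0.001, 0.411]
contact_force: [-0.2, -0.5, -0.3]
grip_width: 66.0
```

>>> {"method": "carry_out", "body": {"deltas": [[[0, 0, 15, 0], [0, 0, 30, 0], [0, 0, 40, 0], [0, 0, 46.7, 0], [0, 0, 46.7, 0]]]}}

```text
time: 1.7
tool_pos: [554.7, -400.5, 132.4]
tcp_rot: [-3.14, 0.001, 0.41]
contact_force: [0.2, -0.1, -0.1]
grip_width: 65.9
```

```bash
python3 -c "
from h import *
p,_=bot.capture('scene');u,v=proj('scene',[555,-400,80])[0].astype(int)
cv2.imwrite('pics/s1.png',cv2.resize(p[v-45:v+45,u-60:u+60],None,fx=6,fy=6,interpolation=cv2.INTER_CUBIC))"
```

```text
(no output)
```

View pics/s1.png

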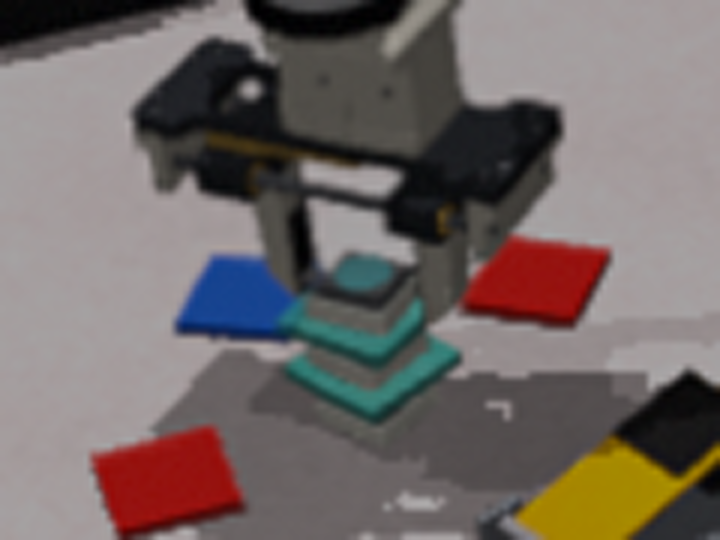

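The open fingers straddle box6, about centred, with the tips just above plate4. I'll close, then lift a little.

>>> {"method": "carry_out", "body": {"deltas": [[[0, 0, 0, 0], [0, 0, 0, 0], [0, 0, 0, 0], [0, 0, 0, 0], [0, 0, 0, 0], [0, 0, 0, 0], [0, 0, -6, 0], [0, 0, -20, 0], [0, 0, -40, 0], [0, 0, -60, 0], [0, 0, -60, 0]]], "fingers": 30}}

```text
time: 2.85
tool_pos: [556.4, -401.6, 197.8]
tcp_rot: [3.135, -0.003, 0.41]
contact_force: [0.9, 0.0, 0.1]
grip_width: 43.8
```

```bash
cat > look.py <<'E'
from h import *
import sys
def wins():
    """panel centre, yaw per camera from windows seen or covered (>=3 seen)"""
    res={}
    for n in("scene","top"):
        p,_=bot.capture(n); g=cv2.cvtColor(p,cv2.COLOR_BGR2GRAY)
        u0,v0,u1,v1=around(n,[577,-8,12],70)
        c=cv2.resize(g[v0:v1,u0:u1],None,fx=F,fy=F,interpolation=cv2.INTER_CUBIC); th=110 if n=="scene" else 62
        pts=[]
        for k in cv2.findContours((c>th).astype(np.uint8),cv2.RETR_EXTERNAL,cv2.CHAIN_APPROX_NONE)[0]+():
            a=cv2.contourArea(k)/F/F
            (_,_),(ea,eb),_=cv2.minAreaRect(k)
            if 40<a<160 and max(ea,eb)<1.8*min(ea,eb):
                M=cv2.moments(k); pts.append(ray(n,(np.array([M["m10"],M["m01"]])/M["m00"]+.5)/F-.5+[u0,v0],12)[0,:2])
        pts=np.array(pts); best=None
        # match: try each (point,window) pairing near the prior yaw, keep the one with most inliers
        for a in np.radians(np.arange(-20,21,1.)):
            R=np.array([[np.cos(a),-np.sin(a)],[np.sin(a),np.cos(a)]]); W=WP@R.T
            for q in pts:
                for w in W:
                    t=q-w; d=np.linalg.norm(pts[:,None]-(W+t)[None],axis=2)
                    k=(d.min(1)<5).sum()
                    s=(k,-np.hypot(*(t-[577,-8]))/60-d.min(1)[d.min(1)<5].mean())
                    if best is None or s>best[0]: best=(s,d.argmin(1),d.min(1)<5)
        i=best[2]; M,_=cv2.estimateAffinePartial2D(WP[best[1][i]].astype(np.float64),pts[i])
        res[n]=(M[:,2],np.degrees(np.arctan2(M[1,0],M[0,0])),np.hypot(*M[:,0]),i.sum())
    return res
if __name__=="__main__":
    r=wins()
    for n,v in r.items(): print(n,v[0],"yaw %.2f scale %.3f n%d"%v[1:])
E
python3 -c "
from look import *
for n,v in wins().items(): print(n,*v)
go(577,-7.5,192,1.5)"
```

```text
scene [578.7  -7.2] 1.3899062293308249 0.9935672137742484 6
top [577.8  -7.4] 1.4488174137160066 0.9968800706619287 6
delta x176.6 y-351.8 z2.0 turn4.40 | now [ 555.4 -400.6  194. ] 23.5 g43.9 t3.0 q6 0.42
```

```bash
python3 -c "
from h import *
go(645.3,-50.7,120,1.4)"
```

```text
delta x222.0 y-285.0 z74.0 turn4.42 | now [ 555.4 -400.6  194. ] 23.5 g43.9 t3.0 q6 0.42
```

>>> {"method": "carry_out", "body": {"deltas": [[[11, -14, 0, 0.2], [29, -37, 0, 0.6], [51, -65, 0, 1.0], [73, -94, 0, 1.5], [95, -122, 0, 2.0], [117, -150, 0, 2.5], [139, -178, 6, 3.0], [161, -207, 20, 3.5], [183, -235, 36, 4.0], [203, -260, 54, 4.42], [216, -277, 68, 4.42], [222, -285, 74, 4.42], [222, -285, 74, 4.42], [222, -285, 74, 4.42], [222, -285, 74, 4.42]]]}}

```text
time: 4.45
tool_pos: [645.5, -52.3, 120.3]
tcp_rot: [3.141, -0.001, 0.023]
contact_force: [0.4, 0.4, -0.3]
grip_width: 43.6
```

```bash
python3 -c "
from h import *
go(645.3,-50.7,81,1.4)
p,_=bot.capture('scene');u,v=proj('scene',[600,-20,50])[0].astype(int)
cv2.imwrite('pics/s2.png',cv2.resize(p[v-60:v+60,u-80:u+80],None,fx=5,fy=5,interpolation=cv2.INTER_CUBIC))"
```

```text
delta x-0.1 y-1.6 z39.3 turn-0.02 | now [645.5 -52.3 120.3] 1.3 g43.6 t4.5 q6 1.35
```

View pics/s2.png

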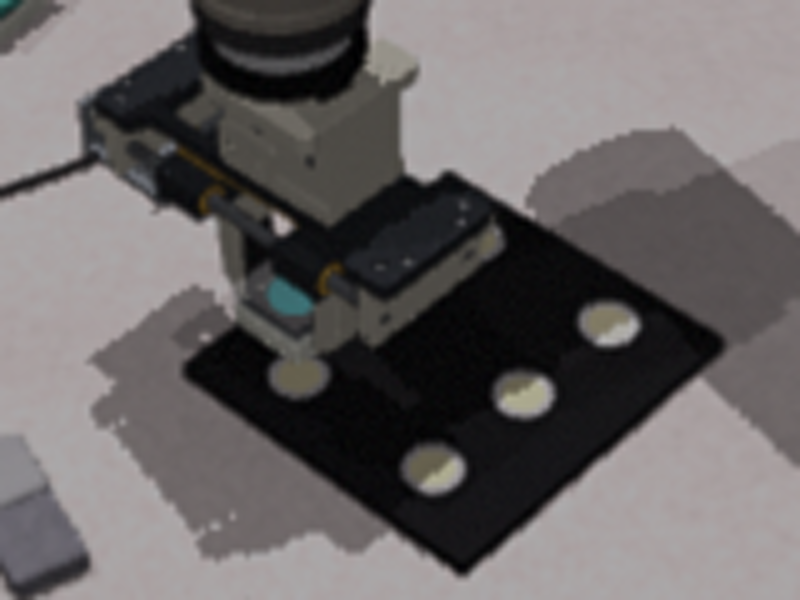

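Box6 is held level above win4, whose window shows at (300,375). I'll lower it and release.

>>> {"method": "carry_out", "body": {"deltas": [[[0, -1.5, 15, 0], [0, -1.5, 28, 0], [0, -1.5, 35, 0], [0, -1.5, 38, 0], [0, -1.5, 39.3, 0], [0, -1.5, 39.3, 0]]]}}

```text
time: 5.1
tool_pos: [644.1, -49.3, 81.8]
tcp_rot: [3.142, 0.002, 0.025]
contact_force: [-9.4, 0.5, 17.0]
grip_width: 43.5
```

>>> {"method": "carry_out", "body": {"deltas": [[[0, 0, 0, 0], [0, 0, 0, 0], [0, 0, 0, 0], [0, 0, 0, 0], [0, 0, -8, 0], [0, 0, -30, 0], [0, 0, -70, 0], [0, 0, -100, 0], [0, 0, -110, 0]]], "fingers": 60}}

```text
time: 6.0
tool_pos: [646.7, -49.5, 194.7]
tcp_rot: [3.14, -0.007, 0.025]
contact_force: [0.4, -0.8, 0.5]
grip_width: 59.8
```

```bash
python3 -c "
from h import *
go(555,-400,180,14)
for n in('scene','top'):
    p,_=bot.capture(n)
    for lo in((70,90,30),):
        print(n,[ (b[0],b[1],b[2],b[3],b[4]) for b in blobs(n,p,(70,90,30),(95,255,255),64,60)])
    r=rect(n,p,around(n,[555,-400,64],22),(70,90,30),(95,255,255),64);print(r)
    cv2.imwrite(f'pics/{n}2.png',p)
"
```

```text
delta x-100.3 y348.1 z14.7 turn-2.52 | now [646.7 -49.5 194.7] 1.4 g59.8 t6.0 q6 1.35
scene [(179.5, array([422.9, 263.9]), array([472.3, 275.6]), array([63.1, 59.1]), 10.438920974731445), (100.0, array([208. , 167.3]), array([ 593.3, -348.1]), array([49.5, 76.2]), 55.89828872680664), (265.0, array([206.9, 155.4]), array([ 560.9, -396.7]), array([65. , 64.8]), 15.746477127075195)]
(array([ 561. , -397.4]), array([66.8, 67.3]), 15.731866836547852, array([206.4, 155.4]))
top [(133.5, array([164.6, 265.8]), array([438.1, 253.3]), array([57.8, 59.7]), 11.051262855529785), (521.0, array([407.7, 221.3]), array([ 555.4, -396.5]), array([62.4, 71.9]), 10.576605796813965)]
(array([ 554.2, -396.4]), array([63.7, 73.6]), 12.897966384887695, array([408. , 221.5]))
```

```bash
python3 -c "
from h import *
go(556,-401,150,15)"
```

```text
delta x-98.5 y349.3 z42.1 turn-2.72 | now [645.9 -49.3 192.1] 1.4 g60.0 t6.1 q6 1.35
```

>>> {"method": "carry_out", "body": {"deltas": [[[-6, 20, 0, -0.2], [-16, 55, 0, -0.5], [-26, 92, 0, -0.9], [-37, 130, 0, -1.3], [-48, 170, 0, -1.7], [-59, 210, 0, -2.1], [-70, 250, 0, -2.5], [-81, 288, 8, -2.72], [-90, 320, 20, -2.72], [-96, 340, 32, -2.72], [-98.5, 349, 42, -2.72], [-98.5, 349, 42, -2.72], [-98.5, 349, 42, -2.72]]], "fingers": 82}}

```text
time: 7.4
tool_pos: [555.8, -399.1, 147.6]
tcp_rot: [-3.14, 0.0, 0.263]
contact_force: [0.3, -0.1, 0.2]
grip_width: 82.1
```

```bash
python3 -c "
from h import *
go(556,-401,113,15)"
```

```text
delta x-0.3 y1.9 z34.6 turn0.01 | now [ 555.8 -399.1  147.6] 15.1 g82.1 t7.4 q6 0.57
```

>>> {"method": "carry_out", "body": {"deltas": [[[0, 0.5, 15, 0], [0, 0.5, 28, 0], [0, 0.5, 35, 0], [0, 0.5, 35.5, 0]]]}}

```text
time: 7.8
tool_pos: [555.0, -400.0, 110.9]
tcp_rot: [-3.139, 0.002, 0.262]
contact_force: [-0.2, -0.0, -0.3]
grip_width: 82.4
```

>>> {"method": "carry_out", "body": {"deltas": [[[0, 0, 0, 0], [0, 0, 0, 0], [0, 0, 0, 0], [0, 0, 0, 0], [0, 0, 0, 0], [0, 0, -4, 0], [0, 0, -15, 0], [0, 0, -35, 0], [0, 0, -60, 0], [0, 0, -80, 0], [0, 0, -80, 0]]], "fingers": 48}}

```text
time: 8.9
tool_pos: [556.5, -402.0, 197.0]
tcp_rot: [3.136, -0.004, 0.262]
contact_force: [0.4, -0.1, -1.2]
grip_width: 61.4
```

```bash
python3 -c "
from h import *
go(591,355.5,150,-3.2)
p,_=bot.capture('scene');u,v=proj('scene',[555,-400,80])[0].astype(int)
cv2.imwrite('pics/s3.png',cv2.resize(p[v-45:v+45,u-60:u+60],None,fx=6,fy=6,interpolation=cv2.INTER_CUBIC))"
```

```text
delta x229.5 y-722.7 z47.0 turn3.64 | now [ 556.5 -402.   197. ] 15.0 g61.4 t8.9 q6 0.57
```

View pics/s3.png

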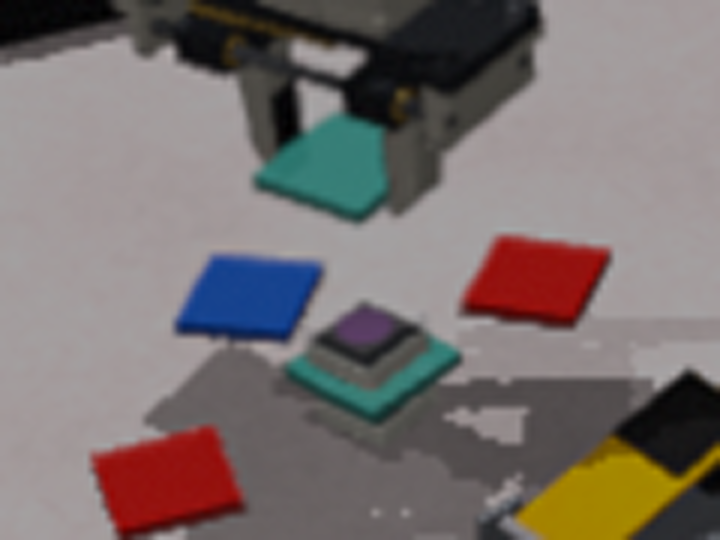

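>>> {"method": "carry_out", "body": {"deltas": [[[4, -14, 0, 0.1], [13, -40, 0, 0.3], [24, -76, 0, 0.5], [36, -114, 0, 0.7], [48, -152, 0, 0.9], [60, -190, 0, 1.1], [72, -228, 0, 1.3], [84, -266, 0, 1.5], [96, -304, 0, 1.7], [108, -342, 0, 1.9], [120, -380, 0, 2.1], [133, -418, 0, 2.3], [145, -456, 0, 2.5], [157, -494, 0, 2.7], [169, -532, 0, 2.9], [181, -570, 0, 3.1], [193, -608, 0, 3.3], [205, -646, 0, 3.5], [216, -680, 4, 3.64], [224, -705, 15, 3.64]]]}}

```text
time: 10.95
tool_pos: [588.8, 340.3, 176.9]
tcp_rot: [-3.141, 0.0, -0.055]
contact_force: [0.9, -0.9, -0.2]
grip_width: 61.5
```

>>> {"method": "carry_out", "body": {"deltas": [[[4, -12, 10, 0], [5.5, -17.5, 25, 0], [5.5, -17.5, 45, 0], [5.5, -17.5, 60, 0], [5.5, -17.5, 70, 0], [5.5, -17.5, 70, 0], [5.5, -17.5, 70, 0]]]}}

```text
time: 11.65
tool_pos: [596.2, 354.6, 108.0]
tcp_rot: [-3.142, -0.0, -0.056]
contact_force: [0.1, -0.1, -0.2]
grip_width: 61.7
```

```bash
cat > look1.py <<'E'
from h import *
import sys
# look1.py name x y z zoomed-out-halfwidth : rest/plate crops
name,x,y,z,r=sys.argv[1],*map(float,sys.argv[2:6]); r=int(r)
ims=[]
for n in("scene","top"):
    p,_=bot.capture(n);u,v=proj(n,[x,y,z])[0].astype(int)
    p=cv2.copyMakeBorder(p,60,60,60,60,cv2.BORDER_CONSTANT);u+=60;v+=60
    ims.append(cv2.resize(np.clip(p[v-r:v+r,u-r:u+r]*(1.2 if n=="scene" else 1.7),0,255).astype(np.uint8),(400,400),interpolation=cv2.INTER_CUBIC))
cv2.imwrite(f"pics/{name}.png",np.hstack(ims))
E
python3 -c "
from h import *
go(591,355.5,72,-3.2)"; python3 look1.py r1 591 355 40 40
```

```text
delta x-5.2 y-0.6 z36.0 turn-0.01 | now [596.2 354.6 108. ] -3.2 g61.7 t11.7 q6 2.05
```

View pics/r1.png

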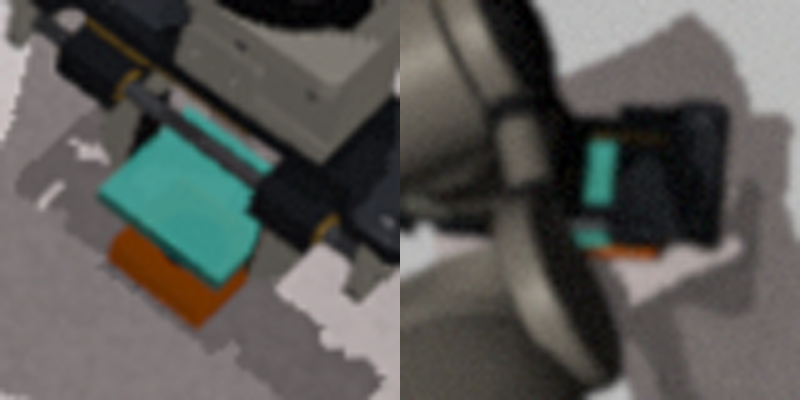

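The plate is held level just above the rest. I'll shift it -5 mm in x, lower it and release.

>>> {"method": "carry_out", "body": {"deltas": [[[-3, -0.5, 10, 0], [-5.2, -0.5, 20, 0], [-5.2, -0.5, 28, 0], [-5.2, -0.5, 32, 0], [-5.2, -0.5, 34.5, 0], [-5.2, -0.5, 34.5, 0]]]}}

```text
time: 12.35
tool_pos: [590.7, 355.8, 73.0]
tcp_rot: [3.141, 0.0, -0.056]
contact_force: [0.0, -0.3, -1.0]
grip_width: 61.4
```

```bash
python3 -c "
from h import *
go(591,355.5,72,-3.2);print(bot.get_obs()['contact_force'])"
```

```text
delta x0.4 y0.3 z1.0 turn0.00 | now [590.7 355.8  73. ] -3.2 g61.4 t12.3 q6 2.06
[ 0.  -0.3 -1. ]
```

>>> {"method": "carry_out", "body": {"deltas": [[[0, 0, 1, 0], [0, 0, 1.5, 0], [0, 0, 1.5, 0]]]}}

```text
time: 12.65
tool_pos: [591.0, 355.9, 72.4]
tcp_rot: [-3.141, -0.001, -0.056]
contact_force: [-1.9, -0.3, 3.5]
grip_width: 61.7
```

>>> {"method": "carry_out", "body": {"deltas": [[[0, 0, 0, 0], [0, 0, 0, 0], [0, 0, 0, 0], [0, 0, 0, 0], [0, 0, -8, 0], [0, 0, -30, 0], [0, 0, -70, 0], [0, 0, -110, 0], [0, 40, -120, 0], [0, 80, -120, 0], [0, 120, -120, 0], [0, 160, -120, 0], [0, 200, -120, 0], [0, 240, -120, 0], [0, 280, -120, 0], [0, 310, -120, 0], [0, 320, -120, 0]]], "fingers": 80}}

```text
time: 14.35
tool_pos: [572.7, 33.6, 192.5]
tcp_rot: [3.141, -0.001, -0.059]
contact_force: [0.1, 0.2, -0.1]
grip_width: 79.5
```

```bash
cat > meas.py <<'E'
from look import *
import sys
# meas.py: panel, stack tops. args: boxx,boxy,bottomz ... for boxes (insert 11 above bottom)
r=wins()
for n,v in r.items(): print(n,v[0],"yaw %.2f scale %.3f n%d"%v[1:])
def box(x,y,zb,th={"scene":70,"top":60}):
    for n in("scene","top"):
        p,_=bot.capture(n); z=zb+11
        q=rect(n,p,around(n,[x,y,z],13),(0,0,0),(180,255,th[n]),z); print(" box",n,*(q or ()))
def plate(x,y,zt):
    for n in("scene","top"):
        p,_=bot.capture(n)
        q=rect(n,p,around(n,[x,y,zt],22),(70,90,30),(95,255,255),zt); print(" plate",n,*(q or ()))
E
python3 -c "
from meas import *
go(555,-400,180,14)
box(555,-400,32);plate(555,-400,32);plate(591,355,23);box(645,-50,12)"; python3 look1.py r2 591 355 20 30
```

```text
Traceback (most recent call last):
  File "meas.py", line 4, in <module>
    r=wins()
  File "look.py", line 27, in wins
    res[n]=(M[:,2],np.degrees(np.arctan2(M[1,0],M[0,0])),np.hypot(*M[:,0]),i.sum())
            ~^^^^^
TypeError: 'NoneType' object is not subscriptable
```

View pics/r2.png

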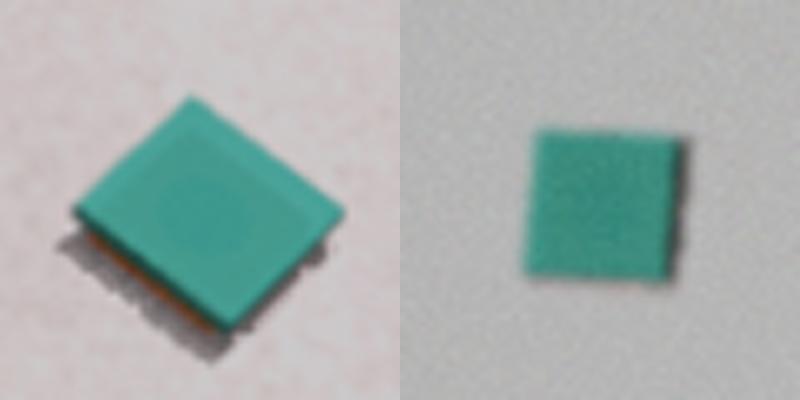

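The plate lies square on the rest, with the rest's outline visible through the glass and evenly inset. The arm blocks the panel here, so I'll make that check tolerate it.

```bash
python3 - <<'E'
s=open('look.py').read()
s=s.replace("        i=best[2]; M,_","        if best is None or best[2].sum()<2: continue\n        i=best[2]; M,_")
open('look.py','w').write(s)
E
python3 -c "
from meas import *
go(555,-400,120,23)
box(555,-400,32);plate(555,-400,32);plate(591,355,23)"
```

```text
scene [578.4  -7.9] yaw 1.37 scale 1.002 n3
delta x5.9 y438.2 z71.8 turn-5.22 | now [572.8  37.8 191.8] -3.1 g79.9 t14.7 q6 1.56
 box scene [ 556.1 -404.3] [37.9 37.6] 7.457797527313232 [206.9 160.9]
 box top [ 557.  -402.3] [41.3 44.2] 9.620454788208008 [407.9 221.5]
 plate scene [ 561.  -396.7] [65.3 66.4] 8.031770706176758 [208.1 167.1]
 plate top [ 557.2 -400.3] [59.8 62.1] 6.101418972015381 [404.9 222.3]
 plate scene [595.1 358.1] [61.7 64.3] -3.0877609252929688 [420.7 326.7]
 plate top [590.7 355.9] [61.9 59.3] -2.9056930541992188 [133.9 211.5]
```

```bash
python3 -c "
from h import *
go(556.7,-402.8,125,8.5)"
```

```text
delta x8.1 y440.0 z66.6 turn-2.33 | now [572.7  36.9 191.6] -3.1 g80.2 t14.9 q6 1.56
```

>>> {"method": "carry_out", "body": {"deltas": [[[0, 15, 0, -0.1], [1, 45, 0, -0.3], [2, 85, 0, -0.5], [3, 125, 0, -0.8], [4, 165, 0, -1.1], [5, 205, 0, -1.4], [6, 245, 0, -1.7], [6, 285, 0, -2.0], [7, 325, 0, -2.3], [7, 365, 5, -2.33], [8, 400, 20, -2.33], [8, 425, 40, -2.33], [8, 437, 56, -2.33], [8, 440, 66, -2.33], [8, 440, 66, -2.33], [8, 440, 66, -2.33]]], "fingers": 64}}

```text
time: 16.55
tool_pos: [556.8, -402.1, 126.2]
tcp_rot: [-3.141, -0.0, 0.149]
contact_force: [0.7, 0.3, 0.1]
grip_width: 64.0
```

```bash
python3 -c "
from h import *
go(556.7,-402.8,101,8.5)"
```

```text
delta x-0.2 y0.6 z25.2 turn0.01 | now [ 556.8 -402.1  126.2] 8.5 g64.0 t16.6 q6 0.68
```

>>> {"method": "carry_out", "body": {"deltas": [[[0, 0.5, 12, 0], [0, 0.5, 22, 0], [0, 0.5, 25, 0], [0, 0.5, 25, 0]]]}}

```text
time: 16.95
tool_pos: [556.1, -403.4, 99.8]
tcp_rot: [-3.14, 0.001, 0.148]
contact_force: [0.3, -0.4, -0.2]
grip_width: 63.9
```

>>> {"method": "carry_out", "body": {"deltas": [[[0, 0, 0, 0], [0, 0, 0, 0], [0, 0, 0, 0], [0, 0, 0, 0], [0, 0, 0, 0], [0, 0, -4, 0], [0, 0, -15, 0], [0, 0, -35, 0], [0, 0, -55, 0], [0, 0, -70, 0], [0, 0, -70, 0], [0, 0, -70, 0]]], "fingers": 30}}

```text
time: 18.15
tool_pos: [556.2, -403.8, 170.8]
tcp_rot: [3.141, -0.0, 0.148]
contact_force: [0.2, -1.1, -0.6]
grip_width: 43.8
```

```bash
python3 -c "
from meas import *
box(645.3,-50.7,12)
go(579.3,-52.3,115,1.4)"
```

```text
scene [578.6  -6.9] yaw 1.40 scale 0.992 n5
top [577.7  -7.2] yaw 1.49 scale 0.995 n5
 box scene [643.5 -55.3] [88.2 64.3] 44.9361572265625 [268.  240.9]
 box top [643.3 -49. ] [71.5 63.3] -0.22949981689453125 [278.6 192.2]
delta x74.8 y-344.0 z54.4 turn1.41 | now [ 555.9 -403.6  169.4] 8.5 g43.5 t18.4 q6 0.68
```

>>> {"method": "carry_out", "body": {"deltas": [[[4, -16, 0, 0.1], [10, -46, 0, 0.3], [18, -84, 0, 0.5], [27, -124, 0, 0.7], [36, -164, 0, 0.9], [45, -204, 0, 1.1], [53, -244, 0, 1.3], [62, -284, 8, 1.41], [69, -316, 24, 1.41], [73, -336, 42, 1.41], [74.8, -344, 54, 1.41], [74.8, -344, 54, 1.41], [74.8, -344, 54, 1.41], [74.8, -344, 54, 1.41]]]}}

```text
time: 19.75
tool_pos: [580.2, -53.9, 117.5]
tcp_rot: [3.141, -0.002, 0.023]
contact_force: [0.0, 0.3, -0.1]
grip_width: 43.5
```

```bash
python3 -c "
from h import *
bot.capture('top');bot.capture('top')
go(579.3,-52.1,82.5,1.4)"
```

```text
delta x-0.8 y-1.7 z35.0 turn-0.02 | now [580.1 -53.8 117.5] 1.3 g43.7 t19.9 q6 1.32
```

>>> {"method": "carry_out", "body": {"deltas": [[[-0.8, -1.5, 14, 0], [-0.8, -1.5, 26, 0], [-0.8, -1.5, 32, 0], [-0.8, -1.5, 35, 0], [-0.8, -1.5, 35, 0], [-0.8, -1.5, 35, 0]]]}}

```text
time: 20.45
tool_pos: [579.1, -51.3, 81.9]
tcp_rot: [3.141, -0.001, 0.024]
contact_force: [-0.1, 0.6, 0.0]
grip_width: 43.7
```

>>> {"method": "carry_out", "body": {"deltas": [[[0, 0, 0.7, 0], [0, 0, 1.3, 0], [0, 0, 1.3, 0]]]}}

```text
time: 20.75
tool_pos: [579.1, -51.2, 81.1]
tcp_rot: [3.141, -0.001, 0.025]
contact_force: [-1.8, 0.8, 4.4]
grip_width: 44.0
```

>>> {"method": "carry_out", "body": {"deltas": [[[0, 0, 0, 0], [0, 0, 0, 0], [0, 0, 0, 0], [0, 0, 0, 0], [0, 0, -8, 0], [0, 0, -30, 0], [0, 0, -65, 0], [0, 30, -85, 0], [0, 70, -85, 0], [0, 110, -85, 0], [0, 150, -85, 0], [0, 180, -85, 0], [0, 190, -85, 0], [0, 190, -85, 0]]], "fingers": 60}}

```text
time: 22.15
tool_pos: [583.3, -242.3, 165.6]
tcp_rot: [3.141, -0.0, 0.022]
contact_force: [-0.4, 0.0, 0.2]
grip_width: 60.2
```

```bash
cat >> meas.py <<'E'
HUE={"red":((0,100,30),(8,255,255)),"blue":((100,60,25),(125,255,255)),"yellow":((20,100,40),(35,255,255)),"purple":((126,40,25),(165,255,255)),"turq":((82,60,25),(98,255,255))}
def stone(col,x,y,zb,h=13):
    for n in("scene","top"):
        p,_=bot.capture(n); q=rect(n,p,around(n,[x,y,zb+h],13),*HUE[col],zb+h); print(" ",col,n,*(q or ()))
E
python3 -c "
from meas import *
stone('turq',645.3,-50.7,12);stone('purple',579.3,-52.2,12)
plate(557,-402,32)"; python3 look1.py w1 600 -40 20 38
```

```text
scene [578.7  -7.1] yaw 1.18 scale 0.996 n4
top [577.8  -7.4] yaw 1.25 scale 0.997 n4
  turq scene [639.6 -51.3] [29.2 28.7] -10.340690612792969 [270.5 239.6]
  turq top [643.2 -47.7] [29.7 30.2] -0.2332916259765625 [278.  191.8]
  purple scene [576.6 -53.3] [30.1 29.1] 8.78378677368164 [287.9 226.4]
  purple top [580.5 -49.6] [30.9 29.8] -0.2188262939453125 [278.8 214.5]
 plate scene [ 560.7 -396.3] [65.6 66.5] 6.753026008605957 [207.5 164.4]
 plate top [ 559.1 -400.2] [63.4 61.9] 5.980013370513916 [406.4 222. ]
```

View pics/w1.png

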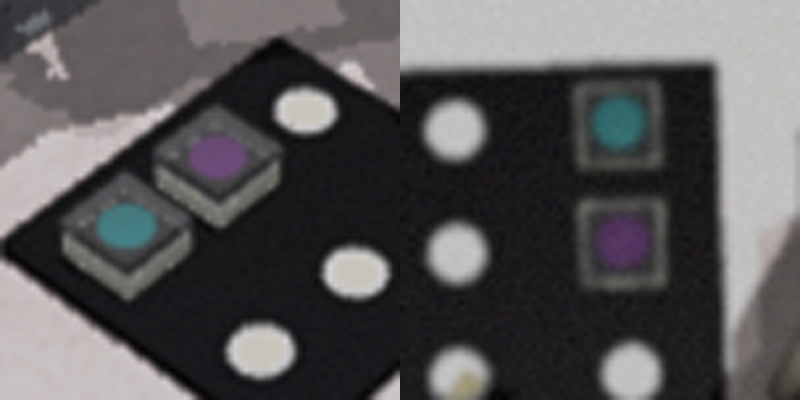

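Both boxes sit flat over their windows. Triangulated offsets are about (+0.7,+2.5) mm for purple and (-2.5,+2.9) mm for turquoise, so I'll aim 2 mm further toward -y next time. Next is plate3.

```bash
python3 -c "
from h import *
go(558.5,-400.5,110,6.3)"
```

```text
delta x-29.2 y159.3 z55.5 turn-0.97 | now [ 583.6 -240.5  165.5] 1.4 g59.8 t22.6 q6 1.03
```

>>> {"method": "carry_out", "body": {"deltas": [[[-3, 15, 0, -0.3], [-8, 45, 0, -0.6], [-15, 80, 0, -0.97], [-21, 115, 5, -0.97], [-26, 140, 20, -0.97], [-29, 155, 38, -0.97], [-29, 159.5, 50, -0.97], [-29, 159.5, 55, -0.97], [-29, 159.5, 55, -0.97], [-29, 159.5, 55, -0.97]]], "fingers": 82}}

```text
time: 23.65
tool_pos: [559.2, -400.3, 111.2]
tcp_rot: [3.141, -0.001, 0.11]
contact_force: [-0.9, -0.4, 0.8]
grip_width: 82.3
```

```bash
python3 -c "
from h import *
go(558.5,-400.5,80.5,6.3)"
```

```text
delta x-0.7 y0.1 z30.7 turn0.01 | now [ 559.2 -400.3  111.2] 6.3 g82.3 t23.6 q6 0.73
```

>>> {"method": "carry_out", "body": {"deltas": [[[-0.5, 0, 12, 0], [-0.5, 0, 24, 0], [-0.5, 0, 30, 0], [-0.5, 0, 30, 0], [-0.5, 0, 30, 0]]]}}

```text
time: 24.15
tool_pos: [557.9, -401.3, 80.2]
tcp_rot: [-3.141, 0.0, 0.109]
contact_force: [0.5, -0.5, -0.3]
grip_width: 82.0
```

>>> {"method": "carry_out", "body": {"deltas": [[[0, 0, 0, 0], [0, 0, 0, 0], [0, 0, 0, 0], [0, 0, 0, 0], [0, 0, 0, 0], [0, 0, -4, 0], [0, 0, -15, 0], [0, 0, -35, 0], [0, 0, -60, 0], [0, 0, -80, 0], [0, 0, -90, 0], [0, 0, -90, 0], [0, 0, -90, 0]]], "fingers": 48}}

```text
time: 25.45
tool_pos: [557.6, -401.0, 169.8]
tcp_rot: [-3.141, 0.001, 0.109]
contact_force: [-0.6, 1.0, -1.2]
grip_width: 61.6
```

```bash
python3 -c "
from meas import *
go(590.9,355.9,130,-3.1); box(558,-402,0)"
```

```text
scene [578.7  -6.7] yaw 1.52 scale 0.989 n4
top [577.8  -7.1] yaw 1.50 scale 0.994 n4
delta x115.7 y-748.6 z39.0 turn1.87 | now [ 557.5 -400.9  169. ] 6.3 g61.6 t25.6 q6 0.73
 box scene [ 558.2 -401.7] [38.5 41. ] 11.742664337158203 [208.3 170.3]
 box top [ 561.5 -400.4] [73.5 73.9] -1.8863983154296875 [403.7 220.2]
```

>>> {"method": "carry_out", "body": {"deltas": [[[2, -14, 0, 0.05], [6, -40, 0, 0.1], [12, -77, 0, 0.2], [18, -116, 0, 0.3], [24, -155, 0, 0.4], [30, -194, 0, 0.5], [36, -233, 0, 0.6], [42, -272, 0, 0.7], [48, -311, 0, 0.8], [54, -350, 0, 0.9], [60, -389, 0, 1.0], [66, -428, 0, 1.1], [72, -467, 0, 1.2], [78, -506, 0, 1.3], [84, -545, 0, 1.4], [90, -584, 0, 1.5], [96, -623, 0, 1.6], [102, -662, 0, 1.7], [108, -700, 4, 1.8], [113, -730, 12, 1.87]]]}}

```text
time: 27.65
tool_pos: [589.7, 339.7, 158.7]
tcp_rot: [-3.141, -0.001, -0.053]
contact_force: [0.4, -0.2, -0.9]
grip_width: 61.5
```

```bash
python3 -c "
from h import *
go(590.9,355.9,100,-3.1)"
```

```text
delta x0.4 y-16.2 z58.7 turn0.01 | now [589.7 339.7 158.7] -3.0 g61.5 t27.6 q6 2.03
```

>>> {"method": "carry_out", "body": {"deltas": [[[0.4, -8, 8, 0], [0.4, -14, 22, 0], [0.4, -16, 38, 0], [0.4, -16, 50, 0], [0.4, -16, 58, 0], [0.4, -16, 58, 0], [0.4, -16, 58, 0]]]}}

```text
time: 28.35
tool_pos: [592.4, 352.0, 100.6]
tcp_rot: [-3.142, -0.0, -0.055]
contact_force: [0.3, -0.3, -0.9]
grip_width: 61.5
```

```bash
python3 -c "
from h import *
go(590.9,355.9,81,-3.1)"
```

```text
delta x-1.7 y-3.8 z19.6 turn-0.01 | now [592.4 352.  100.6] -3.2 g61.5 t28.4 q6 2.05
```

>>> {"method": "carry_out", "body": {"deltas": [[[-1.5, -3.5, 8, 0], [-1.5, -3.5, 14, 0], [-1.5, -3.5, 18, 0], [-1.5, -3.5, 19.5, 0], [-1.5, -3.5, 19.5, 0], [-1.5, -3.5, 19.5, 0]]]}}

```text
time: 28.95
tool_pos: [591.5, 356.4, 82.7]
tcp_rot: [-3.141, -0.003, -0.054]
contact_force: [-1.4, -1.6, 7.4]
grip_width: 61.7
```

Contact came at TCP z 82.7, about 2.5 mm higher than expected. I'll look before releasing.

```bash
python3 look1.py r3 591 355 25 32
```

```text
(no output)
```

View pics/r3.png

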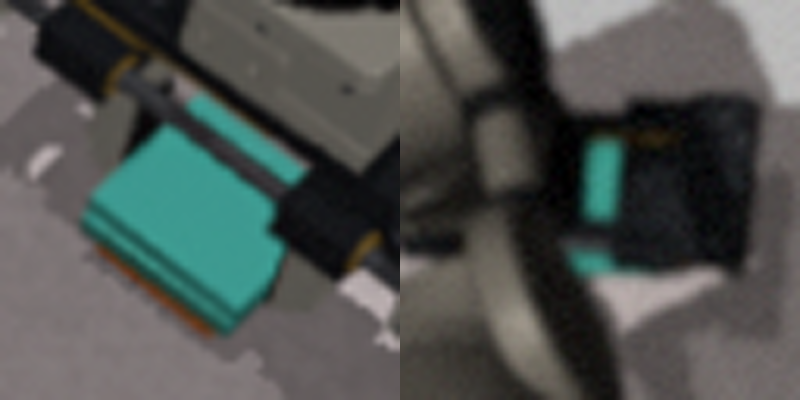

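The two plates are parallel, with edges aligned and nearly touching. I'll release and retreat.

>>> {"method": "carry_out", "body": {"deltas": [[[0, 0, 0, 0], [0, 0, 0, 0], [0, 0, 0, 0], [0, 0, 0, 0], [0, 0, -8, 0], [0, 0, -30, 0], [0, 0, -70, 0], [0, 0, -90, 0], [0, 40, -90, 0], [0, 80, -90, 0], [0, 120, -90, 0], [0, 160, -90, 0], [0, 200, -90, 0], [0, 240, -90, 0], [0, 280, -90, 0], [0, 310, -90, 0], [0, 330, -90, 0], [0, 330, -90, 0]]], "fingers": 80}}

```text
time: 30.85
tool_pos: [573.0, 24.2, 171.6]
tcp_rot: [3.141, -0.001, -0.057]
contact_force: [-0.3, 0.3, 0.8]
grip_width: 80.0
```

```bash
python3 -c "
from meas import *
plate(591,356,31)
p,d=bot.capture('scene');c=cloud('scene',d)
for P in([575,340,31],[605,340,31],[575,372,31],[605,372,31]):
    u,v=proj('scene',P)[0].astype(int);print(c[v-1:v+2,u-1:u+2,2].mean().round(1),end=' ')
for t in(40,55,70): box(557.5,-401.5,0,{'scene':t+10,'top':t-8})
go(557.5,-401.5,110,8)"
```

```text
scene [586.7 -29.3] yaw 1.17 scale 0.997 n3
 plate scene [597.4 359.7] [63.7 71.1] -2.64080810546875 [421.7 325.7]
 plate top [589.7 355.7] [64. 60.] -2.7084274291992188 [133.  211.4]
31.1 30.3 29.3 30.2  box scene [ 557.8 -400.5] [35.5 34.2] 11.74487590789795 [208.4 170.7]
 box top [ 566.5 -383.7] [ 7.8 16.2] -20.508895874023438 [399.  219.6]
 box scene [ 557.9 -400.5] [37.7 36.8] 11.474891662597656 [208.4 170.5]
 box top [ 558.8 -397.7] [37.9 41.4] 11.649107933044434 [403.8 222.3]
 box scene [ 558.3 -400.5] [39.4 39.4] 11.688356399536133 [208.5 170.3]
 box top [ 558.5 -398.1] [42.1 44.7] 13.048564910888672 [403.7 222.4]
delta x7.5 y428.9 z60.8 turn-2.21 | now [572.8  27.1 170.8] -3.1 g80.1 t31.4 q6 1.54
```

>>> {"method": "carry_out", "body": {"deltas": [[[0, 15, 0, -0.1], [1, 45, 0, -0.4], [2, 85, 0, -0.7], [3, 125, 0, -1.1], [4, 165, 0, -1.5], [5, 205, 0, -1.9], [6, 245, 0, -2.3], [6, 285, 0, -2.7], [7, 325, 0, -2.96], [8, 360, 4, -2.96], [8, 390, 14, -2.96], [8, 412, 30, -2.96], [8, 423, 48, -2.96], [8, 426, 60, -2.96], [8, 426, 65, -2.96], [8, 426, 65, -2.96]]], "fingers": 60}}

```text
time: 33.0
tool_pos: [557.9, -397.6, 104.9]
tcp_rot: [-3.14, 0.001, 0.205]
contact_force: [0.8, 0.5, 0.6]
grip_width: 59.9
```

```bash
python3 -c "
from meas import *
go(558.2,-399.3,69,11.7)"; python3 look1.py p1 590 -60 20 60
```

```text
scene [586.  -29.2] yaw 1.50 scale 0.998 n4
top [585.5 -29. ] yaw 1.74 scale 0.994 n4
delta x-0.5 y1.0 z37.6 turn0.02 | now [ 558.5 -398.2  106.6] 11.8 g59.7 t33.1 q6 0.63
```

View pics/p1.png

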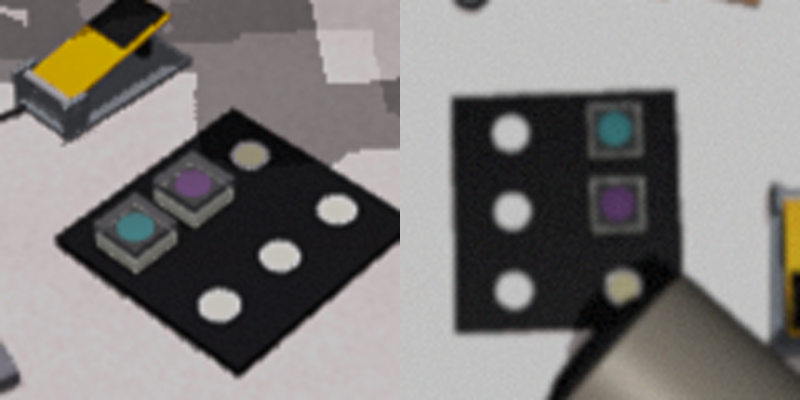

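The panel has been knocked: its centre is now (585.8,-29.1) with yaw 1.6°, and both boxes moved with it. I'll retarget and grip box4.

>>> {"method": "carry_out", "body": {"deltas": [[[-0.5, 0.5, 14, 0], [-0.5, 0.5, 28, 0], [-0.5, 0.5, 36, 0], [-0.5, 0.5, 37, 0], [-0.5, 0.5, 37, 0]]]}}

```text
time: 33.7
tool_pos: [557.3, -399.7, 68.2]
tcp_rot: [-3.141, 0.001, 0.204]
contact_force: [-0.0, 0.4, 0.8]
grip_width: 60.2
```

>>> {"method": "carry_out", "body": {"deltas": [[[0, 0, 0, 0], [0, 0, 0, 0], [0, 0, 0, 0], [0, 0, 0, 0], [0, 0, 0, 0], [0, 0, -4, 0], [0, 0, -15, 0], [0, 0, -35, 0], [0, 0, -60, 0], [0, 0, -85, 0], [0, 0, -90, 0], [0, 0, -90, 0]]], "fingers": 30}}

```text
time: 34.9
tool_pos: [557.7, -399.9, 160.2]
tcp_rot: [3.14, -0.001, 0.204]
contact_force: [0.2, 0.3, -0.5]
grip_width: 43.6
```

```bash
python3 -c "
from meas import *
go(521,-77.5,115,1.6)"
```

```text
scene [586.4 -28.8] yaw 1.80 scale 0.992 n4
top [585.5 -29.1] yaw 1.73 scale 0.997 n4
delta x30.1 y-322.4 z42.7 turn2.02 | now [ 556.9 -399.3  157.7] 11.7 g44.0 t35.0 q6 0.63
```

>>> {"method": "carry_out", "body": {"deltas": [[[1, -14, 0, 0.1], [4, -42, 0, 0.4], [8, -80, 0, 0.8], [11, -120, 0, 1.2], [15, -160, 0, 1.6], [19, -200, 0, 2.02], [23, -240, 0, 2.02], [26, -275, 6, 2.02], [28, -300, 18, 2.02], [30, -315, 32, 2.02], [30, -322, 42, 2.02], [30, -322, 42, 2.02], [30, -322, 42, 2.02], [30, -322, 42, 2.02]]]}}

```text
time: 36.4
tool_pos: [522.0, -79.4, 117.2]
tcp_rot: [3.141, -0.001, 0.027]
contact_force: [-0.5, -0.5, -0.6]
grip_width: 43.8
```

```bash
python3 -c "
from meas import *
go(521,-77.5,82,1.6)"
```

```text
scene [586.5 -28.6] yaw 1.35 scale 0.990 n2
top [585.2 -23.2] yaw -2.18 scale 0.958 n2
delta x-0.9 y-1.8 z35.4 turn-0.01 | now [521.9 -79.3 117.4] 1.5 g43.6 t36.5 q6 1.25
```

>>> {"method": "carry_out", "body": {"deltas": [[[-0.8, -0.8, 14, 0], [-0.8, -0.8, 26, 0], [-0.8, -0.8, 32, 0], [-0.8, -0.8, 35, 0], [-0.8, -0.8, 36, 0], [-0.8, -0.8, 36, 0], [-0.8, -0.8, 36, 0]]]}}

```text
time: 37.2
tool_pos: [520.5, -77.7, 81.5]
tcp_rot: [3.141, 0.0, 0.028]
contact_force: [-3.9, 0.3, 5.8]
grip_width: 43.8
```

Contact at 5.8 N. I'll release and then clear toward stack B.

>>> {"method": "carry_out", "body": {"deltas": [[[0, 0, 0, 0], [0, 0, 0, 0], [0, 0, 0, 0], [0, 0, 0, 0], [0, 0, -8, 0], [0, 0, -30, 0], [0, 0, -65, 0], [0, -30, -85, 0], [-8, -70, -85, 0], [-16, -110, -85, 0], [-24, -150, -85, 0], [-32, -190, -85, 0], [-40, -230, -85, 0], [-48, -265, -85, 0], [-50, -275, -85, 0], [-50, -275, -85, 0]]], "fingers": 62}}

```text
time: 38.8
tool_pos: [462.8, 197.0, 166.3]
tcp_rot: [3.142, -0.001, 0.031]
contact_force: [-0.4, -0.1, -0.6]
grip_width: 61.7
```

```bash
python3 -c "
from meas import *
stone('turq',652,-72,12,16);stone('purple',587,-74,12,16);stone('yellow',521,-76,12,16)
box(439,260.5,32)
go(439,260.5,130,17.6)"; python3 look1.py p2 590 -30 20 50
```

```text
turq scene [649.2 -71.2] [30.2 28.1] 44.189945220947266 [262.2 236.7]
  turq top [650.  -69.8] [29.7 30.9] -0.23365020751953125 [286.  189.3]
  purple scene [586.8 -73.1] [29.8 29.5] 9.403695106506348 [279.5 223.7]
  purple top [587.7 -71.8] [30.9 30.3] -5.481117248535156 [286.8 211.6]
  yellow scene [519.8 -77.8] [26.  26.2] 44.031681060791016 [296.4 210. ]
  yellow top [521.  -75.6] [27.1 22. ] 13.124380111694336 [288.2 236.4]
 box scene [440.3 261.1] [36.7 38.2] 17.26970672607422 [424.1 257.8]
 box top [442.1 262.5] [69.8 71.2] 1.15675687789917 [166.  263.9]
delta x-22.4 y-65.8 z35.9 turn-3.21 | now [463.2 195.4 165.9] 1.5 g61.9 t39.3 q6 1.79
```

View pics/p2.png

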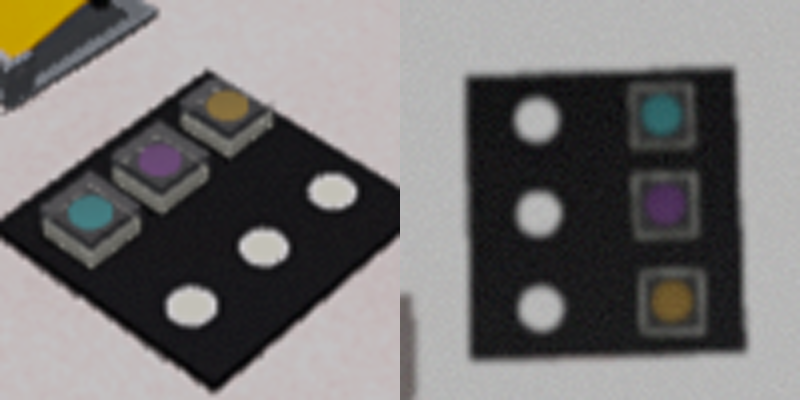

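>>> {"method": "carry_out", "body": {"deltas": [[[-6, -15, 2, -0.8], [-13, -38, 10, -2.0], [-19, -56, 20, -3.2], [-22, -64, 30, -3.2], [-22, -65.5, 36, -3.2], [-22, -65.5, 36, -3.2], [-22, -65.5, 36, -3.2]]]}}

```text
time: 40.1
tool_pos: [439.6, 260.2, 129.9]
tcp_rot: [3.141, 0.0, 0.305]
contact_force: [0.2, -0.0, -0.6]
grip_width: 62.0
```

```bash
sed -i 's/RETR_EXTERNAL,cv2.CHAIN_APPROX_NONE)\[0\]+()/RETR_LIST,cv2.CHAIN_APPROX_NONE)[0]/' look.py; python3 -c "
from meas import *
go(439.5,260.5,101,17.5)"
```

```text
scene [585.9 -29.2] yaw 1.49 scale 0.999 n3
top [585.3 -29.3] yaw 1.56 scale 1.001 n3
delta x-0.2 y-0.3 z29.3 turn0.00 | now [439.8 260.3 130.3] 17.5 g61.9 t40.2 q6 1.65
```

>>> {"method": "carry_out", "body": {"deltas": [[[0, 0, 14, 0], [0, 0, 25, 0], [0, 0, 29, 0], [0, 0, 29, 0]]]}}

```text
time: 40.6
tool_pos: [439.0, 260.5, 100.3]
tcp_rot: [3.141, 0.001, 0.307]
contact_force: [0.8, -0.2, 0.3]
grip_width: 61.8
```

>>> {"method": "carry_out", "body": {"deltas": [[[0, 0, 0, 0], [0, 0, 0, 0], [0, 0, 0, 0], [0, 0, 0, 0], [0, 0, 0, 0], [0, 0, -4, 0], [0, 0, -15, 0], [0, 0, -35, 0], [0, 0, -55, 0], [0, 0, -60, 0], [0, 0, -60, 0]]], "fingers": 30}}

```text
time: 41.7
tool_pos: [439.5, 260.9, 161.8]
tcp_rot: [-3.142, -0.002, 0.307]
contact_force: [0.5, 0.6, -0.6]
grip_width: 43.5
```

```bash
python3 -c "
from meas import *
go(650.5,17,115,1.6); plate(440,261,32)"
```

```text
scene [586.  -29.2] yaw 1.49 scale 0.999 n3
top [585.3 -29.3] yaw 1.57 scale 1.000 n3
delta x128.1 y296.2 z45.4 turn3.20 | now [438.8 260.6 160.4] 17.6 g44.2 t41.8 q6 1.65
 plate scene [443.4 263.7] [68.4 62.8] 9.952035903930664 [423.7 261.6]
 plate top [414.2 257.9] [13.  63.6] 10.651105880737305 [166.2 275.1]
```

>>> {"method": "carry_out", "body": {"deltas": [[[6, 13, 0, 0.2], [17, 38, 0, 0.5], [32, 74, 0, 0.9], [48, 110, 0, 1.4], [64, 147, 0, 1.9], [80, 184, 0, 2.4], [96, 221, 3, 2.9], [110, 254, 14, 3.2], [121, 279, 28, 3.2], [126, 292, 40, 3.2], [128, 296, 45, 3.2], [128, 296, 45, 3.2], [128, 296, 45, 3.2], [128, 296, 45, 3.2]]]}}

```text
time: 43.3
tool_pos: [650.5, 18.5, 116.8]
tcp_rot: [3.142, -0.001, 0.029]
contact_force: [0.3, 1.1, -0.1]
grip_width: 43.8
```

```bash
python3 -c "
from meas import *
go(650.5,17,82,1.6)"
```

```text
delta x-0.2 y1.3 z34.8 turn0.02 | now [650.7  18.3 116.8] 1.7 g43.7 t43.4 q6 1.45
```

>>> {"method": "carry_out", "body": {"deltas": [[[0, 0.8, 14, 0], [0, 0.8, 26, 0], [0, 0.8, 32, 0], [0, 0.8, 34.5, 0], [0, 0.8, 35.5, 0], [0, 0.8, 35.5, 0], [0, 0.8, 35.5, 0]]]}}

```text
time: 44.1
tool_pos: [649.7, 16.7, 81.2]
tcp_rot: [-3.141, 0.003, 0.028]
contact_force: [-7.8, -0.4, 12.3]
grip_width: 43.9
```

>>> {"method": "carry_out", "body": {"deltas": [[[0, 0, 0, 0], [0, 0, 0, 0], [0, 0, 0, 0], [0, 0, 0, 0], [0, 0, -8, 0], [0, 0, -30, 0], [0, 0, -65, 0], [-22, -27, -80, 0], [-47, -58, -80, 0], [-72, -88, -80, 0], [-97, -119, -80, 0], [-122, -150, -80, 0], [-147, -180, -80, 0], [-165, -203, -80, 0], [-172, -211, -80, 0], [-172, -211, -80, 0]]], "fingers": 62}}

```text
time: 45.7
tool_pos: [472.5, 223.5, 160.9]
tcp_rot: [-3.142, -0.001, 0.03]
contact_force: [0.3, -0.0, -0.2]
grip_width: 61.8
```

```bash
python3 -c "
from meas import *
stone('blue',650,17,12,16); plate(440,261,32)
go(439.5,261,110,10.3)"
```

```text
scene [586.  -29.2] yaw 1.49 scale 0.999 n2
top [585.2 -29.4] yaw 1.51 scale 1.000 n2
  blue scene [648.9  16.9] [29.5 28.7] -8.58428955078125 [287.7 255.2]
  blue top [650.   18.6] [30.2 29.7] 0.215619295835495 [254.1 189.6]
 plate scene [443.7 263.8] [67.  62.9] 9.828601837158203 [423.9 262.1]
 plate top [426.5 276.5] [41.1 26.7] 11.015109062194824 [158.1 269.9]
delta x-33.2 y-40.1 z50.3 turn-1.76 | now [473.7 221.8 160.3] 1.5 g62.0 t46.0 q6 1.84
```

>>> {"method": "carry_out", "body": {"deltas": [[[-8, -10, 3, -0.5], [-18, -22, 14, -1.2], [-28, -34, 28, -1.76], [-33, -39.5, 42, -1.76], [-33, -39.5, 49, -1.76], [-33, -39.5, 49, -1.76], [-33, -39.5, 49, -1.76]]], "fingers": 82}}

```text
time: 46.7
tool_pos: [439.3, 261.1, 111.6]
tcp_rot: [3.142, -0.0, 0.182]
contact_force: [0.8, -0.1, 0.2]
grip_width: 81.9
```

```bash
python3 -c "
from meas import *
go(439.7,261.2,80.5,10.3)"
```

```text
scene [586.  -29.2] yaw 1.49 scale 0.999 n2
top [585.2 -29.4] yaw 1.47 scale 1.000 n2
delta x0.3 y-0.1 z31.5 turn0.02 | now [439.5 261.1 112. ] 10.4 g81.9 t46.8 q6 1.78
```

>>> {"method": "carry_out", "body": {"deltas": [[[0, 0, 12, 0], [0, 0, 24, 0], [0, 0, 30, 0], [0, 0, 31, 0], [0, 0, 31, 0]]]}}

```text
time: 47.3
tool_pos: [438.7, 261.1, 79.9]
tcp_rot: [3.141, 0.001, 0.182]
contact_force: [0.4, 0.1, 0.1]
grip_width: 82.0
```

>>> {"method": "carry_out", "body": {"deltas": [[[0, 0, 0, 0], [0, 0, 0, 0], [0, 0, 0, 0], [0, 0, 0, 0], [0, 0, 0, 0], [0, 0, -4, 0], [0, 0, -15, 0], [0, 0, -35, 0], [0, 0, -50, 0], [0, 0, -55, 0], [0, 0, -55, 0]]], "fingers": 48}}

```text
time: 48.4
tool_pos: [439.2, 261.4, 136.4]
tcp_rot: [-3.141, -0.002, 0.182]
contact_force: [0.8, -0.4, -1.3]
grip_width: 61.4
```

```bash
python3 -c "
from h import *
go(590.5,355.8,115,-3)"
```

```text
delta x165.9 y-65.6 z21.4 turn2.68 | now [439.2 261.4 136.4] 10.4 g61.4 t48.4 q6 1.78
```

>>> {"method": "carry_out", "body": {"deltas": [[[10, -4, 0, 0.2], [30, -12, 0, 0.6], [60, -24, 0, 1.1], [90, -36, 0, 1.6], [120, -48, 0, 2.1], [145, -57, 5, 2.6], [160, -63, 14, 2.68], [166, -65.5, 20, 2.68], [166, -65.5, 21, 2.68], [166, -65.5, 21, 2.68], [166, -65.5, 21, 2.68]]]}}

```text
time: 49.5
tool_pos: [589.7, 355.3, 114.7]
tcp_rot: [3.141, 0.0, -0.052]
contact_force: [0.6, -0.0, -0.8]
grip_width: 61.4
```

```bash
python3 -c "
from h import *
go(590.5,355.8,89.5,-3)"
```

```text
delta x0.7 y-0.6 z25.2 turn0.00 | now [589.7 355.3 114.7] -3.0 g61.4 t49.5 q6 2.05
```

>>> {"method": "carry_out", "body": {"deltas": [[[0.5, -0.5, 10, 0], [0.5, -0.5, 18, 0], [0.5, -0.5, 23, 0], [0.5, -0.5, 25, 0], [0.5, -0.5, 25, 0]]]}}

```text
time: 50.0
tool_pos: [591.4, 357.3, 91.1]
tcp_rot: [-3.139, -0.003, -0.052]
contact_force: [-1.3, 2.9, 7.6]
grip_width: 61.7
```

>>> {"method": "carry_out", "body": {"deltas": [[[0, 0, 0.7, 0], [0, 0, 1.2, 0], [0, 0, 1.2, 0]]]}}

```text
time: 50.3
tool_pos: [591.4, 357.2, 90.6]
tcp_rot: [-3.139, -0.003, -0.052]
contact_force: [-2.1, 1.2, 12.0]
grip_width: 61.7
```

>>> {"method": "carry_out", "body": {"deltas": [[[0, 0, -3, 0], [-0.8, 1, -3, 0], [-0.8, 1, -1.5, 0], [-0.8, 1, -0.8, 0], [-0.8, 1, -0.8, 0]]]}}

```text
time: 50.8
tool_pos: [590.1, 355.5, 90.3]
tcp_rot: [-3.14, -0.001, -0.052]
contact_force: [-3.0, -0.0, 11.7]
grip_width: 62.2
```

>>> {"method": "carry_out", "body": {"deltas": [[[0, 0, 0, 0], [0, 0, 0, 0], [0, 0, 0, 0], [0, 0, 0, 0], [0, 0, -8, 0], [0, 0, -30, 0], [0, 0, -60, 0], [-15, 20, -70, 0], [-45, 50, -70, 0], [-80, 80, -70, 0], [-115, 110, -70, 0], [-140, 140, -70, 0], [-150, 165, -70, 0], [-150, 175, -70, 0], [-150, 175, -70, 0]]], "fingers": 80}}

```text
time: 52.3
tool_pos: [431.9, 187.6, 159.8]
tcp_rot: [-3.141, -0.002, -0.054]
contact_force: [0.3, 0.1, 0.0]
grip_width: 79.7
```

```bash
python3 -c "
from meas import *
plate(591,356,39)
for n in('scene','top'):
    p,d=bot.capture(n);c=cloud(n,d)
    for P in([570,336,39],[610,336,39],[570,376,39],[610,376,39]):
        u,v=proj(n,P)[0].astype(int);print(c[v-1:v+2,u-1:u+2,2].mean().round(1),end=' ')
box(440,261,0,{'scene':70,'top':47})
go(440,261,100,12)"; python3 look1.py r4 591 355 25 25
```

```text
scene [586.  -29.2] yaw 1.50 scale 1.000 n2
top [585.2 -29.4] yaw 1.44 scale 1.000 n2
 plate scene [600.1 360.1] [67.7 76.1] -2.2850494384765625 [421.7 324.4]
 plate top [588.8 354.2] [64.5 61.5] -2.7964706420898438 [132.8 211.3]
37.8 38.1 37.9 38.2 40.0 36.6 38.8 37.6  box scene [437.5 261.1] [37.1 38.7] 13.132574081420898 [422.3 266.1]
 box top [443.8 246.2] [71.2 37.2] 0.4646648168563843 [173.  267.9]
delta x5.1 y-72.6 z58.8 turn-2.99 | now [431.1 188.7 158.8] -3.0 g80.0 t52.7 q6 1.87
```

View pics/r4.png

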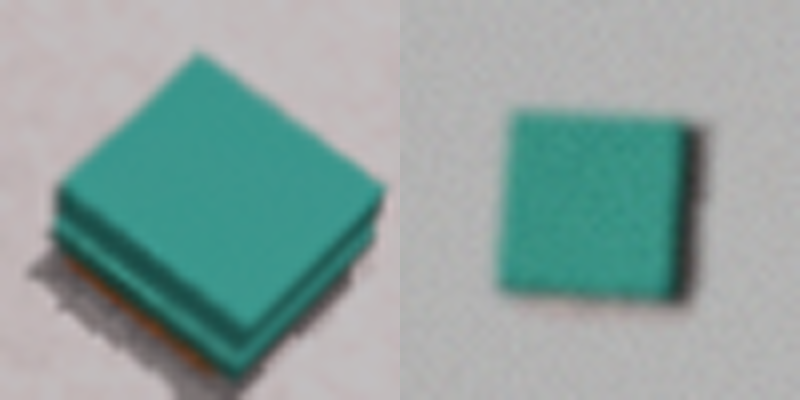

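The pile of three is flat at about 39 mm and neat, with edges within a few mm. Next is box1, at about (438.3,261) with yaw 13°.

```bash
python3 -c "
from meas import *
for t in(34,40,44): box(438,261,0,{'scene':60,'top':t})
go(438.3,261,105,13)"
```

```text
scene [585.9 -29.2] yaw 1.46 scale 0.999 n2
top [585.2 -29.3] yaw 1.47 scale 1.000 n2
 box scene [438.3 260.8] [34.7 37.1] 15.040736198425293 [423.1 267.6]
 box top [419.4 232. ] [27.5  9.1] 0.4463082253932953 [176.7 273.7]
 box scene [438.5 260.8] [34.7 37.1] 15.498008728027344 [423.1 267.7]
 box top [441.1 238.5] [71.2 21.7] 0.6000015139579773 [174.4 267.5]
 box scene [438.4 260.7] [35.  37.1] 15.621988296508789 [423.  267.7]
 box top [441.1 246.2] [71.1 37.2] 0.47444429993629456 [173.3 268.7]
delta x3.5 y-73.1 z54.0 turn-3.20 | now [431.  188.2 159. ] -3.0 g80.0 t53.2 q6 1.87
```

>>> {"method": "carry_out", "body": {"deltas": [[[1, -15, 2, -0.8], [2, -38, 12, -2.0], [3, -60, 28, -3.2], [3.5, -71, 42, -3.3], [3.5, -72.5, 52, -3.3], [3.5, -72.5, 53, -3.3], [3.5, -72.5, 53, -3.3]]], "fingers": 62}}

```text
time: 53.9
tool_pos: [438.2, 259.9, 106.0]
tcp_rot: [3.141, 0.001, 0.235]
contact_force: [1.0, -0.0, 0.1]
grip_width: 61.9
```

```bash
python3 -c "
from h import *
go(438.4,261,69.3,13.5)"
```

```text
delta x0.4 y-1.1 z36.7 turn-0.01 | now [438.2 259.9 106. ] 13.5 g61.9 t53.9 q6 1.72
```

>>> {"method": "carry_out", "body": {"deltas": [[[0, -0.8, 14, 0], [0, -0.8, 28, 0], [0, -0.8, 35, 0], [0, -0.8, 36.5, 0], [0, -0.8, 36.5, 0]]]}}

```text
time: 54.4
tool_pos: [438.4, 261.0, 69.9]
tcp_rot: [3.142, -0.0, 0.235]
contact_force: [0.3, 0.3, 0.1]
grip_width: 61.9
```

>>> {"method": "carry_out", "body": {"deltas": [[[0, 0, 0, 0], [0, 0, 0, 0], [0, 0, 0, 0], [0, 0, 0, 0], [0, 0, 0, 0], [0, 0, -4, 0], [0, 0, -15, 0], [0, 0, -35, 0], [0, 0, -60, 0], [0, 0, -80, 0], [0, 0, -85, 0], [0, 0, -85, 0]]], "fingers": 30}}

```text
time: 55.6
tool_pos: [438.3, 261.4, 155.3]
tcp_rot: [-3.141, -0.002, 0.236]
contact_force: [0.5, 0.2, -0.8]
grip_width: 44.1
```

```bash
python3 -c "
from meas import *
go(584.5,15.3,115,1.5)"
```

```text
scene [586.  -29.2] yaw 1.49 scale 1.000 n2
top [585.2 -29.3] yaw 1.57 scale 0.999 n2
delta x85.5 y273.2 z38.8 turn2.40 | now [437.6 261.  153.8] 13.5 g43.8 t55.7 q6 1.72
```

>>> {"method": "carry_out", "body": {"deltas": [[[4, 13, 0, 0.2], [12, 38, 0, 0.5], [24, 75, 0, 1.0], [36, 113, 0, 1.5], [48, 151, 0, 2.0], [60, 189, 0, 2.4], [71, 225, 8, 2.4], [79, 252, 20, 2.4], [84, 267, 32, 2.4], [85.5, 273, 38, 2.4], [85.5, 273, 38, 2.4], [85.5, 273, 38, 2.4], [85.5, 273, 38, 2.4]]]}}

```text
time: 57.0
tool_pos: [584.7, 16.9, 117.0]
tcp_rot: [-3.142, -0.0, 0.028]
contact_force: [-0.8, 0.3, -0.8]
grip_width: 43.9
```

```bash
python3 -c "
from meas import *
go(584.5,15.3,83,1.5)"
```

```text
delta x-0.4 y1.4 z34.2 turn0.02 | now [584.9  16.7 117.2] 1.6 g44.2 t57.1 q6 1.44
```

>>> {"method": "carry_out", "body": {"deltas": [[[0, 1, 14, 0], [0, 1, 26, 0], [0, 1, 31, 0], [0, 1, 33.5, 0], [0, 1, 34.8, 0], [0, 1, 34.8, 0], [0, 1, 34.8, 0]]]}}

```text
time: 57.8
tool_pos: [584.8, 14.8, 81.9]
tcp_rot: [3.142, 0.001, 0.026]
contact_force: [-2.8, 1.0, 4.8]
grip_width: 43.7
```

>>> {"method": "carry_out", "body": {"deltas": [[[0, 0, 0, 0], [0, 0, 0, 0], [0, 0, 0, 0], [0, 0, 0, 0], [0, 0, -8, 0], [0, 0, -30, 0], [0, 0, -65, 0], [-10, 20, -85, 0], [-25, 60, -85, 0], [-40, 100, -85, 0], [-55, 140, -85, 0], [-70, 180, -85, 0], [-80, 220, -85, 0], [-80, 260, -85, 0], [-80, 300, -85, 0], [-80, 330, -85, 0], [-80, 340, -85, 0], [-80, 340, -85, 0]]], "fingers": 62}}

```text
time: 59.6
tool_pos: [513.7, -328.2, 166.9]
tcp_rot: [3.141, -0.0, 0.024]
contact_force: [0.3, 0.3, -0.1]
grip_width: 61.6
```

```bash
python3 -c "
from meas import *
for c,P in dict(turq=(652,-72),purple=(587,-74),yellow=(521,-76),blue=(650,17),red=(584.5,15.7)).items(): stone(c,*P,12,16)
go(653,-72,200,1.5)
p,d=bot.capture('scene');cv2.imwrite('pics/all.png',cv2.resize(p,(784,588)))
for n in('top','scene'):
  p,d=bot.capture(n);r=rect(n,p,around(n,[585,-29,12],60),(0,0,0),(180,255,50),12);print(n,*r)
"
```

```text
turq scene [649.1 -71.2] [29.3 28.6] -8.968917846679688 [262.2 236.7]
  turq top [650.3 -69.8] [29.7 30.2] -0.23361968994140625 [285.9 189.2]
  purple scene [586.8 -73.1] [29.8 29.5] 9.403695106506348 [279.6 223.7]
  purple top [587.9 -71.4] [30.5 30.9] -5.977943420410156 [286.9 211.6]
  yellow scene [519.7 -78.3] [27.1 25.5] 43.2457275390625 [296.4 210.1]
  yellow top [521.2 -77.1] [25.9 27.3] -0.2062835693359375 [288.9 235.4]
  blue scene [648.9  16.9] [29.1 28.9] -5.412025451660156 [287.6 255.1]
  blue top [650.   18.2] [29.1 30.2] -0.26091766357421875 [254.1 189.4]
  red scene
  red top [581.1   4.2] [2.2 0.9] 26.476276397705078 [259.1 214.2]
delta x145.7 y-251.2 z-33.2 turn0.00 | now [ 514.  -327.   166.8] 1.5 g61.8 t60.2 q6 0.85
top [583.2 -29.6] [200.9 187.9] 1.5620803833007812 [271.6 214.3]
scene [589.5 -25.2] [203.5 191.7] 1.4565045833587646 [291.8 237.6]
```

View pics/all.png

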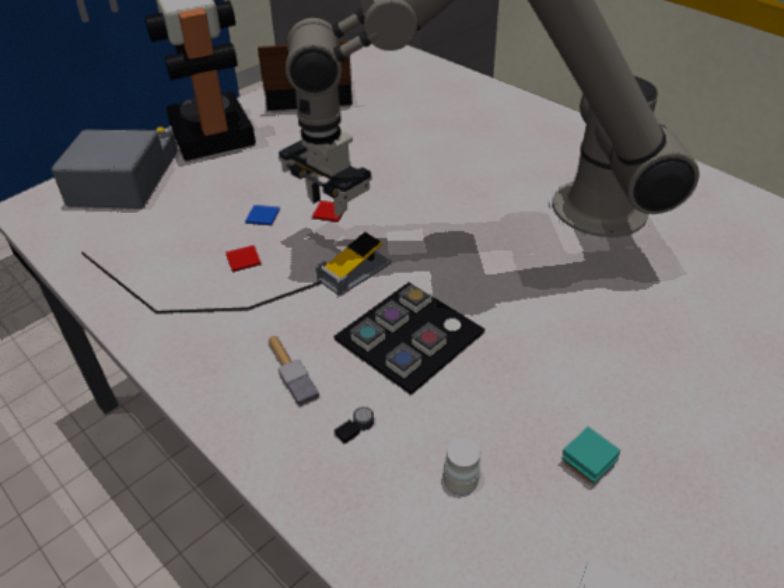

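All five boxes are on windows, the plates are piled, and the bystanders and look-alikes are undisturbed. Turquoise is about 3.5 mm off in -x, so I'll regrip it and shift it. First I'll check the red one.

```bash
python3 -c "
from meas import *
HUE['red']=((165,60,25),(180,255,255)); stone('red',584.5,15.7,12,16)
go(649.7,-70.8,120,1.5)"
```

```text
red scene [582.3  14.5] [29.  29.5] 2.3795177936553955 [306.1 240.2]
  red top [583.1  16.2] [29.5 29.8] -0.2181243896484375 [254.6 213.3]
delta x142.5 y-252.9 z46.7 turn-0.00 | now [ 513.9 -327.3  166.7] 1.5 g62.1 t60.5 q6 0.85
```

>>> {"method": "carry_out", "body": {"deltas": [[[10, -18, 0, 0], [28, -50, 0, 0], [50, -88, 0, 0], [72, -126, 0, 0], [94, -166, 0, 0], [114, -202, 4, 0], [130, -230, 16, 0], [139, -247, 32, 0], [142.5, -253, 44, 0], [142.5, -253, 46, 0], [142.5, -253, 46, 0], [142.5, -253, 46, 0]]]}}

```text
time: 61.75
tool_pos: [649.6, -72.3, 121.2]
tcp_rot: [3.141, -0.0, 0.024]
contact_force: [0.5, -0.3, -0.0]
grip_width: 61.8
```

```bash
python3 -c "
from h import *
go(649.7,-71,82,1.5)"
```

```text
delta x0.1 y-1.3 z39.2 turn-0.02 | now [649.6 -72.3 121.2] 1.4 g61.8 t61.8 q6 1.32
```

>>> {"method": "carry_out", "body": {"deltas": [[[0, -0.5, 14, 0], [0, -0.5, 28, 0], [0, -0.5, 36, 0], [0, -0.5, 38.5, 0], [0, -0.5, 38.5, 0]]]}}

```text
time: 62.25
tool_pos: [649.5, -70.1, 81.4]
tcp_rot: [-3.141, 0.001, 0.026]
contact_force: [-0.0, 0.5, 0.4]
grip_width: 62.3
```

>>> {"method": "carry_out", "body": {"deltas": [[[0, 0, 0, 0], [0, 0, 0, 0], [0, 0, 0, 0], [0, 0, 0, 0], [0, 0, 0, 0], [0, 0, -3, 0], [0, 0, -8, 0], [0, 0, -8, 0], [0, 0, -8, 0]]], "fingers": 30}}

```text
time: 63.15
tool_pos: [649.8, -70.1, 90.4]
tcp_rot: [3.141, -0.0, 0.026]
contact_force: [-0.3, 0.2, -0.3]
grip_width: 43.7
```

```bash
python3 -c "
from h import *
go(653,-73,83,1.5)"
```

```text
delta x3.1 y3.0 z7.4 turn0.00 | now [649.8 -70.1  90.4] 1.5 g43.7 t63.1 q6 1.32
```

>>> {"method": "carry_out", "body": {"deltas": [[[2, 1.5, 0, 0], [3.8, 2.6, 0, 0], [3.8, 2.6, 4, 0], [3.8, 2.6, 6.5, 0], [3.8, 2.6, 8, 0], [3.8, 2.6, 8.5, 0], [3.8, 2.6, 8.5, 0]]]}}

```text
time: 63.85
tool_pos: [653.4, -72.6, 82.7]
tcp_rot: [3.141, 0.0, 0.026]
contact_force: [-3.3, 0.5, 8.4]
grip_width: 44.1
```

>>> {"method": "carry_out", "body": {"deltas": [[[0, 0, 0, 0], [0, 0, 0, 0], [0, 0, 0, 0], [0, 0, 0, 0], [0, 0, -8, 0], [0, 0, -30, 0], [0, 0, -65, 0], [-10, 30, -85, 0], [-30, 60, -85, 0], [-50, 95, -85, 0], [-70, 130, -85, 0], [-90, 165, -85, 0], [-110, 200, -85, 0], [-120, 230, -85, 0], [-120, 240, -85, 0], [-120, 240, -85, 0]]], "fingers": 60}}

```text
time: 65.45
tool_pos: [539.9, -317.0, 167.1]
tcp_rot: [3.141, -0.001, 0.024]
contact_force: [0.6, 0.4, -0.1]
grip_width: 60.1
```

```bash
python3 -c "
from meas import *
stone('turq',653,-72,12,16)
for n in('scene','top'):
    p,d=bot.capture(n); print(n,*rect(n,p,around(n,[504,-232,56],12),(0,0,0),(180,255,45),56)); print(n,*rect(n,p,around(n,[550,-232,46],22),(21,150,50),(35,255,255),46))
go(502,-232,150,1.5)"
```

```text
turq scene [652.4 -72.7] [29.6 28.6] -9.93145751953125 [260.8 237.1]
  turq top [653.5 -71.2] [29.7 29.5] -0.2415008544921875 [286.5 188. ]
scene [ 507.1 -230.6] [63.2 45.2] 9.015782356262207 [259.7 174.3]
scene [ 545.2 -227.9] [113.4  52.3] 8.753514289855957 [250.5 185.4]
top [ 505.5 -230.7] [64.5 63.6] -0.38271331787109375 [343.6 238.3]
top [ 574.4 -212.7] [14.4 25.1] -17.716552734375 [339.  215.2]
delta x-36.2 y-83.3 z16.8 turn0.02 | now [ 540.5 -314.3  166.8] 1.6 g59.9 t65.8 q6 0.89
```

```bash
python3 -c "
from h import *
go(504.5,-231,140,1.5)"
```

```text
delta x-33.7 y-84.2 z26.8 turn0.02 | now [ 540.5 -314.3  166.8] 1.6 g59.9 t65.8 q6 0.89
```

>>> {"method": "carry_out", "body": {"deltas": [[[-8, -20, 0, 0], [-20, -50, 3, 0], [-30, -75, 12, 0], [-33.7, -84, 22, 0], [-33.7, -84, 26.5, 0], [-33.7, -84, 26.5, 0], [-33.7, -84, 26.5, 0]]], "fingers": 0}}

```text
time: 66.45
tool_pos: [504.8, -233.2, 140.6]
tcp_rot: [3.141, -0.001, 0.026]
contact_force: [-0.1, 0.3, -0.3]
grip_width: 8.8
```

```bash
python3 look1.py pd 504 -231 60 35; python3 -c "
from h import *
go(504.5,-231,122,1.5)"
```

```text
delta x-0.0 y-2.3 z18.6 turn-0.01 | now [ 504.6 -233.3  140.6] 1.5 g2.2 t66.5 q6 0.97
```

View pics/pd.png

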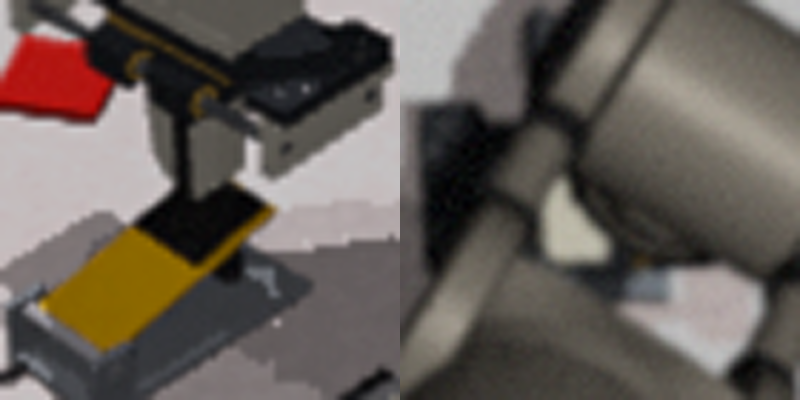

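The closed fingertips are right above the black tread. I'll press.

>>> {"method": "carry_out", "body": {"deltas": [[[0, -1, 8, 0], [0, -1, 16, 0], [0, -1, 22, 0], [0, -1, 28, 0], [0, -1, 33, 0], [0, -1, 36.5, 0], [0, -1, 38, 0], [0, -1, 38, 0]]]}}

```text
time: 67.35
tool_pos: [502.5, -231.7, 102.6]
tcp_rot: [-3.141, 0.003, 0.027]
contact_force: [-8.8, 0.3, 13.3]
grip_width: 0.9
```

>>> {"method": "carry_out", "body": {"deltas": [[[0, 0, 1, 0], [0, 0, 2, 0], [0, 0, 2.5, 0], [0, 0, 2.5, 0], [0, 0, 2.5, 0]]]}}

```text
time: 67.85
tool_pos: [502.5, -231.7, 102.1]
tcp_rot: [3.141, 0.003, 0.027]
contact_force: [-14.6, 2.1, 29.8]
grip_width: 0.1
```

The force went from 13 N to 30 N with only 0.5 mm of travel, so the pedal is at its stop. I'll release it and retreat clear.

>>> {"method": "carry_out", "body": {"deltas": [[[0, 0, -6, 0], [0, 0, -14, 0], [0, 0, -24, 0], [0, 0, -40, 0], [0, 0, -70, 0], [0, 30, -90, 0], [0, 65, -90, 0], [0, 100, -90, 0], [0, 130, -90, 0], [0, 150, -90, 0], [0, 155, -90, 0], [0, 155, -90, 0], [0, 155, -90, 0], [0, 155, -90, 0], [0, 155, -90, 0]]]}}

```text
time: 69.35
tool_pos: [508.4, -385.6, 190.0]
tcp_rot: [-3.142, -0.0, 0.027]
contact_force: [0.0, 0.8, -0.6]
grip_width: 0.6
```

```bash
python3 -c "
from meas import *
HUE['red']=((165,60,25),(180,255,255))
for c,P in dict(turq=(653,-72),purple=(587,-74),yellow=(521,-76),blue=(650,17),red=(584.5,15.7)).items(): stone(c,*P,12,16)
plate(591,356,39)
p,d=bot.capture('scene');c=cloud('scene',d);u,v=proj('scene',[504,-231,56])[0].astype(int);print('pad',c[v-1:v+2,u-1:u+2].reshape(-1,3).mean(0)); print(pose()[1]['contact_force'])
cv2.imwrite('pics/end.png',cv2.resize(p[90:370,100:460],None,fx=2.2,fy=2.1))"
```

```text
turq scene [652.3 -72.7] [29.5 28.6] -13.682144165039062 [260.8 237.1]
  turq top [653.5 -71.2] [29.7 29.5] -0.2360687255859375 [286.5 188. ]
  purple scene [586.4 -73.6] [30.9 28.5] 36.779457092285156 [279.5 223.7]
  purple top [587.6 -71.6] [30.8 31.1] -0.36466217041015625 [286.8 211.5]
  yellow scene [519.8 -77.8] [26.  26.2] 44.04803466796875 [296.4 210. ]
  yellow top [522.1 -77.8] [27.1 24.9] -43.68276596069336 [288.5 235.7]
  blue scene [648.9  16.9] [29.1 28.9] -5.412025451660156 [287.7 255.2]
  blue top [650.   18.2] [30.2 29. ] 0.21634113788604736 [254.1 189.4]
  red scene [582.5  14.5] [29.3 29.1] 7.819444179534912 [306.1 240.2]
  red top [583.4  16.4] [30.3 30. ] 11.370126724243164 [254.5 213.3]
 plate scene [600.1 360.1] [67.7 76.1] -2.2850494384765625 [421.6 324.3]
 plate top [588.7 354.1] [64.2 61.6] -2.955322265625 [132.8 211.3]
pad [ 502.  -234.    55.2]
[-0.4  0.   0.7]
```

View pics/end.png

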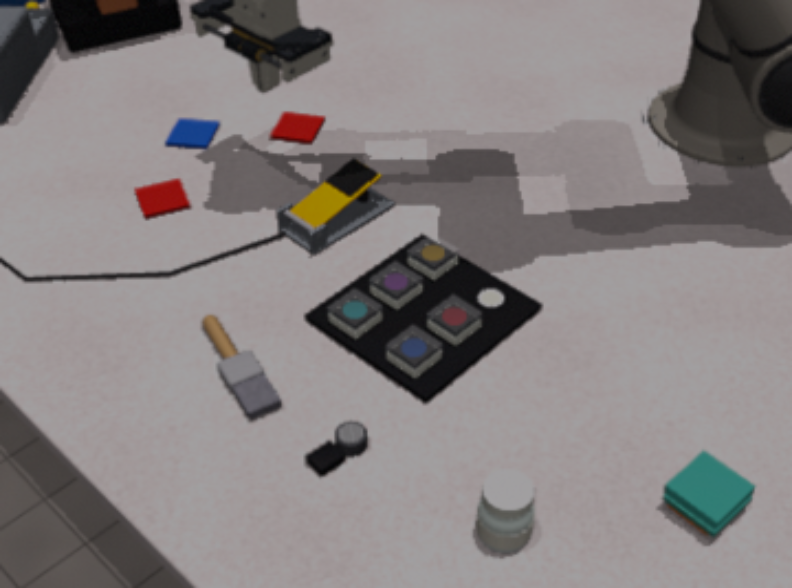

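The last view shows the five boxes on their windows, the pile on the rest, the pedal back up (pad at z 55), and the bystanders where they were.

```bash
python3 -c "
from plant import bot
print(bot.close_job())"
```

```text
the job is handed in; nothing more can be done
None
```

The job is handed in at about 70 s of the 210 s allowed. All five gem boxes stand on lit windows and the three glass plates are piled on the orange rest. I then pressed the yellow pedal to its stop and let it spring back. plate2 and box3 were absent at this start.

- **Boxes:** they are flat, and my last camera checks put each within about 2 mm of its window centre. The turquoise box first sat about 3.5 mm off, so I regripped and shifted it.
- **Panel:** it was knocked about 23 mm mid-run. The two boxes already on it moved with it, and I re-measured it before placing the others.
- **Plates:** the pile is flat at about 38 mm by depth, against a nominal 39 mm, and straight to about 2–3 mm.
- **Pedal:** the force rose from 13 N to 30 N over 0.5 mm, which I took as the stop. Afterwards the tread read 55 mm high.
- **Disagreements:** the two cameras differ by 1–2 mm throughout. The second and third plates touched down 2.5–4 mm higher than I expected, but came to rest flat.
- **Bystanders and look-alikes:** the jar, brush, loupe and the red and blue plates look undisturbed in the last picture. I never went near them.

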